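Seat a plug-in charger module with its ejector levers

ROBOT

A 6-joint arm with a two-finger parallel gripper is mounted at the origin on the work surface. World frame = base frame: x ahead of the robot, y to its left, z up, the work surface at z = 0. Lengths are in mm, angles in rad, forces in N, time in s.
With the tool pointing down it reaches from about 275 to 725 mm from the base axis. Payload 5.6 kg.
Tool frame: the origin (TCP) lies at the very end of the fingers, on their centre line; the grasp point (between the pads) lies arm.grip_point_offset behind it (arm.grip_point_offset is the distance from the TCP to the grasp point, in mm); x points along the fingers, y is the direction in which the jaws open and shut, and the axes are right-handed (so a half turn about x gives the same grasp; the last joint's range is limited). The gripper opens to 85 mm and grips with 20 to 120 N. Pads are 22 mm wide; open, the fingers measure 114 mm over their backs; the gripper's body (76 mm by 85 mm) begins 54 mm behind the grasp point. The pads swing forward as they close: fully open they stand 13 mm farther back than shut.
Start: joints at [1.591, 0.255, 0.108, 0, -1.424, -0.285], TCP at [143.917, 530.83, 231.283] pointing down, gripper open.
Joint ranges: [-2.95, 2.95], [-1.21, 1.97], [-1.09, 1.5], [-2.87, 1.71], [-2.94, -0.07], [-3.05, 3.05]. Speed limits (rad/s): [2.57, 2.57, 3.14, 3.14, 3.14, 3.14].

INTERFACE

Orientations are given as a unit quaternion [x, y, z, w].
In Python, from bench import telemetry, eyes, ticket, arm gives the robot as it stands.
- The arm moves only by the tool apply_moves, never from a script. Its argument "steps" is one flat list of numbers, 7 for each row, row after row: the closure in counts, from 0 (fully open) to 255 (shut), then the shift along the tool's x, y, z in mm, then the turn, a rotation vector about the tool's x, y, z in degrees. A call has 1 to 20 rows; each row is the pose to reach, as a shift and turn from the pose commanded when the call began, along the tool's axes at that moment; what a row does not reach only later rows make up. A row lasts 1/8 s, in which the tool goes at most 62.5 mm and 10.7 degrees, less where a joint would pass 70% of its speed; a pose out of reach is approached as far as the arm can. A call with a gripper value outside its range is refused whole. The fingers move at their own pace and stop on an object; "grip_force" is the grip in N (left out, the last holds). Time passes only in rows, so rows that repeat a pose let the fingers close. It gives the time, the measured TCP pose, the force and the opening at its end, in the units of the state.
- telemetry.get_obs(): the state, without advancing time (a new reading comes with each control period).
- eyes.get_image(name): name is "side" or "top" or "wrist"; returns the picture (480x640x3 uint8, blue, green, red); there is no depth.
- eyes.get_calibration(name): a dict with "camera_matrix" (3x3 intrinsics, pixels), "camera_from_world" (4x4, takes a point from world to camera coordinates). Camera axes: x right, y down, z forward; pixel columns grow to the right and rows downward; lengths in mm; the calibration is good to about 2 mm. A picture is of the moment at which its call begins: read the wrist's pose just before it. get_calibration takes no time and is no camera call; for the wrist camera it gives the pose at the moment of the call.
- ticket.sign_off(): hands the job in, once; it reports no verdict.
The state is a dict: "time_s": time; "q": joint angles; "dq": joint speeds; "joint_torque": joint torques, N m; "ee_pos": TCP position; "orientation": TCP orientation; "wrist_force": force on the tool from outside, world axes, zero at the start; "wrist_torque": the same for the moment, N m; "opening": finger opening in mm.
Only numpy, scipy, OpenCV 4.12 (cv2) and the standard library are available. Lean on these libraries where they do the work, as an engineer would, in place of code of your own. Each camera call takes 0.05 s, during which the arm holds its last target.

TASK

Slide the blue module with the steel ears down into the empty bay of the grey rack, between the two open orange levers, so that it rests on the lever jaws, and let go of it. Then swing the levers inward, by turns so that the module does not tip and jam, with a gentle push until the module is fully home, flat on its seat: let the levers do it, do not press the module down by hand or force a lever once it has stopped. Leave the other things on the bench where they are.

Things in the scene. Friction and masses are not known exactly. Their poses are not given: they have to be found in the camera images.
- module: The blue module: a box 28 (own x) by 90 (own y) by 70 high, about 0.4 kg, standing; origin at the centre of its underside, z up. At each narrow end a steel ear pin, 8 in diameter, 18 long along x, its axis at own y = +60 or -60, 28 above the underside (128 long over the ears). Same either way round. Grip it across the 28, near the top, at mid-length.
- module_foot (a point): Centre of the module's underside (the module's origin).
- rack: The grey rack, screwed to the bench: base plate 110 (x) by 205 (y) by 10 high; origin at the centre of its underside, z up. The empty bay is in its middle, long side along the rack's y, with an orange lever at each end.
- bay_mouth (a point): Middle of the bay at the top of its guides, 76 above the bench. The guides (rack y = 30 to 48 on both sides) leave 30.4 for the module's thickness, flared over the top 12; end stops, up to 61 above the bench, leave 94 for its length. The middle 60 is open to the sides for fingers. With levers open, the ears rest on the lower lever jaws when the underside is 34 to 38 above the bench; over 12 N on the module starts to turn the levers.
- seat_top (a point): Centre of the steel seat's top face, 18 to 26.5 above the bench (differs from time to time), on which the module must finally lie flat. A sprung contact block between the seat's ledges stands 7 above them and pushes the module up with 4 N at first, 8 N when seated.
- lever_left (a joint): Angle (rad) of the +y lever, growing outward: 1.04 to 1.12 open (lean outward from upright = value - 0.15), stop at 1.14. Its stiff hinge stays where left. Some 3 to 8 N at the crossbar swings it, most at the start. Home is between -0.25 and 0.5, varying with the seat height and the module's tilt: only the felt stop tells. Push there with 9 to 11 N, not over 13.
- lever_right (a joint): The same for the lever at the rack's -y end. Swung all the way while the other is still open, a lever tips the module, its far ear climbs out of the other jaw and it jams: bring them in by turns (first one to about 0.6, then the other home, then the first home). Levelling the module may turn the other lever slightly.
- lever_left_hinge (a point): Hinge of the +y lever, at rack y = +76, 53.5 above the bench; its axis runs along the rack's x.
- lever_right_hinge (a point): Hinge of the -y lever, at rack y = -76, 53.5 above the bench.
- lever_left_knob (a point): Centre of the crossbar on the +y lever: 16 in diameter, 28 long along the rack's x, 55 from the hinge. Open, it is about 120 from the rack's middle, 87 above the bench; home, 60 to 92 from the middle, about 106 above the bench. Push it inward on its outer side with shut fingers pointing down; it rises some 20 on its arc.
- lever_right_knob (a point): The same crossbar on the -y lever.
- spare: Bystander: a yellow module without ears, 28 by 90 by 70 high, standing; origin centre of underside. May stand in either of two places that it shares with the blue one.
- oil: Bystander: grey plastic bottle, 68 in diameter, 190 high; origin centre of underside.
- spray: Bystander: red can, 54 in diameter, 170 high; origin centre of underside.
- wrench: Bystander: wrench lying on the bench, along its own x.
- driver: Bystander: screwdriver lying on the bench, along its own x.
- mug: Bystander: white mug, 80 in diameter, 90 high.
- screwtray: Bystander: red divided tray, 120 by 160 by 35 high.
Mind the look-alikes: they are no part of the job. Several things have the shape of the rack; the one meant has the colours described above.

How it is judged (in metres and radians):
On the way, in this order (a step that is already met when the one before it is completed fails the run):
1. the module stands in the bay on the jaws of both open levers, let go (horizontal distance between module_foot and seat_top below 0.006 m and z of module_foot in the frame of seat_top below 0.024 m and angle between module's own z axis and vertical below 0.1 rad and value of joint each of lever_left, lever_right above 0.85 rad and contact force between each of the arm, the fingers and module below 0.2 N), for 0.2 s.
2. both levers swung in and the module home on its seat (horizontal distance between module_foot and seat_top below 0.006 m and z of module_foot in the frame of seat_top below 0.0015 m and angle between module's own z axis and vertical below 0.03 rad and value of joint each of lever_left, lever_right below 0.6 rad), for 0.2 s.
At the end, for the whole second after the job is handed in: The blue module is in the bay, at rest, its underside within 1.5 mm of the seat, over its middle within 6 mm, upright within 0.03 rad, and both levers are swung in (below 0.6 rad) (all of step 2 and z of module_foot in the frame of seat_top above -0.003 m and linear speed of module below 0.02 m/s); the robot touches nothing.
It fails at once if a lever is forced: its jaw presses the module's ear with more than 46 N (about 14 N at the crossbar) (contact force between module and lever_left above 46 N or contact force between module and lever_right above 46 N).
It fails at once if the module is pressed by hand (over 8 N) while a lever is being swung in (below 0.85 rad) (contact force between the fingers and module above 8 N and value of joint any of lever_left, lever_right below 0.85 rad).
It fails at once if a bystander is moved more than 30 mm (distance of any of spare, oil, spray, wrench, driver, mug, screwtray from where it was at the start of the episode above 0.03 m).
It also fails if it takes over 67 s, if anything falls off the work surface, if the arm or the gripper's body presses on something with over 40 N, if the wrist force passes 120 N, or if a joint passes its speed limit or range.

## Working session

There is one attempt and no reset: what is moved stays moved. The work goes in short steps, Python scripts to look and compute and a tool call to move; the robot and the scene stay as the last step left them, time stands still between calls to the robot, and variables do not carry over. Pictures are saved under pics/ and viewed, and the job is handed in when it is done.

Besides the shell and the picture viewer there is one more tool, called after "Request:" as a command line: name --argument value ..., lists and objects as JSON in quotes. apply_moves: Moves the arm, as the interface text tells. Its arguments: {"type":"object","properties":{"steps":{"type":"array"},"grip_force":{"type":"number"}},"required":["steps"]}

```bash
mkdir -p pics; ls
python3 - <<'E'
from bench import telemetry, eyes, ticket, arm
import cv2
o=telemetry.get_obs(); print(o)
print(arm.grip_point_offset)
for n in ("top","side","wrist"):
    im=eyes.get_image(n); cv2.imwrite(f"pics/{n}0.png",im)
    c=eyes.get_calibration(n); print(n,c)
E
```

```text
pics
{'time_s': 0.0, 'q': array([ 1.59059851e+00,  2.55757230e-01,  1.06984560e-01, -4.89420797e-04,
       -1.42389818e+00, -2.84600492e-01]), 'dq': array([-0.00073619, -0.00138036, -0.00019673, -0.00163334, -0.00075245,
       -0.0010653 ]), 'joint_torque': array([-3.27989164e-04, -3.86631453e+01,  2.37949365e+01,  5.36531836e+00,
       -6.08289774e-03, -5.02425621e-06]), 'ee_pos': array([143.75128064, 530.35877093, 230.38025449]), 'orientation': array([-0.70084582,  0.09405331,  0.7009832 ,  0.09269125]), 'wrist_force': array([ 0.28812332, -0.82154843, -0.26195316]), 'wrist_torque': array([-0.03951776,  0.00814897, -0.0393233 ]), 'opening': 85.09678256232299}
18.700000000000003
top {'camera_matrix': array([[499.77073469,   0.        , 314.23851898],
       [  0.        , 499.77073469, 242.30135463],
       [  0.        ,   0.        ,   1.        ]]), 'camera_from_world': array([[-6.60676948e-03, -9.99978173e-01, -6.37048685e-05,
         1.07195175e+01],
       [-9.95158572e-01,  6.58117394e-03, -9.80617378e-02,
         5.76485436e+02],
       [ 9.80600166e-02, -5.84474850e-04,
[... 513 characters left out ...]
912291e-01, -8.19221611e-01, -5.58099543e-01,
         1.68173658e+03],
       [ 0.00000000e+00,  0.00000000e+00,  0.00000000e+00,
         1.00000000e+00]])}
wrist {'camera_matrix': array([[361.73944889,   0.        , 316.11116943],
       [  0.        , 361.73944889, 232.81193558],
       [  0.        ,   0.        ,   1.        ]]), 'camera_from_world': array([[-2.61296466e-01, -9.65256651e-01,  1.93745286e-03,
         5.50188872e+02],
       [-9.22701219e-01,  2.50365062e-01,  2.93154900e-01,
        -3.81625604e+01],
       [-2.83454788e-01,  7.48126493e-02, -9.56062995e-01,
         3.79599751e+02],
       [ 0.00000000e+00,  0.00000000e+00,  0.00000000e+00,
         1.00000000e+00]])}
```

View pics/top0.png

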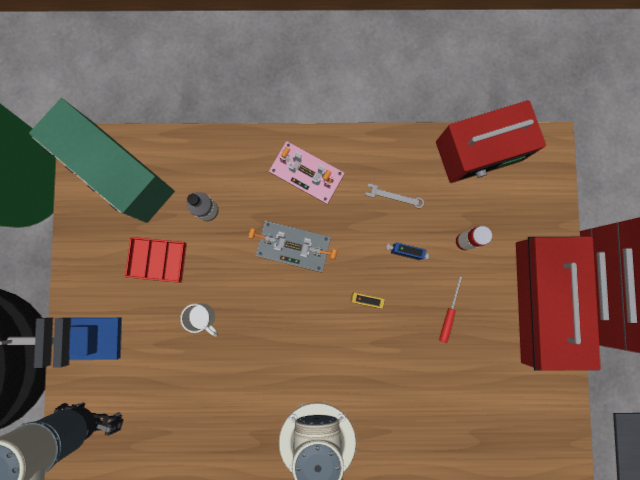

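View pics/side0.png

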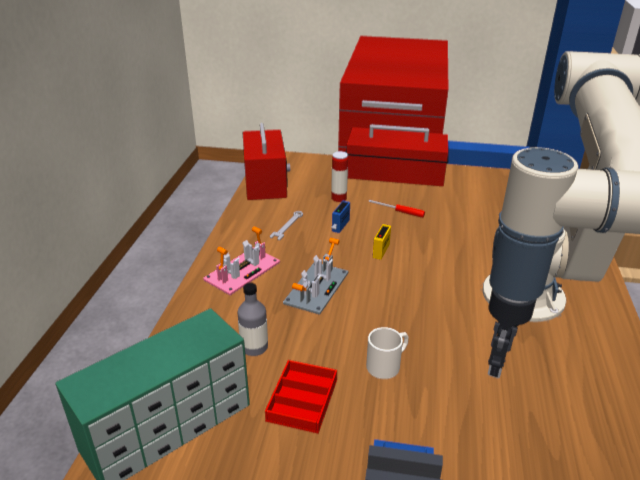

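View pics/wrist0.png

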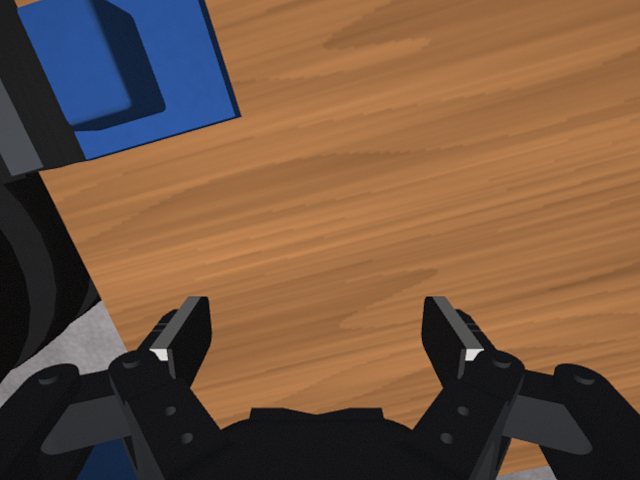

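The top view shows the blue module near (408,251), the grey rack near (293,246), the yellow spare at (368,300) and the pink look-alike at (306,171). Next, coarse measurements.

```bash
cat > h.py <<'E'
from bench import telemetry, eyes, ticket, arm
import numpy as np, cv2
from scipy.spatial.transform import Rotation as R
def ray(c,uv):
    K=c["camera_matrix"];T=c["camera_from_world"]
    d=T[:3,:3].T@np.linalg.inv(K)@np.array([uv[0],uv[1],1.])
    return -T[:3,:3].T@T[:3,3], d/np.linalg.norm(d)
def onz(c,uv,z):
    o,d=ray(c,uv); return o+d*(z-o[2])/d[2]
def proj(c,p):
    T=c["camera_from_world"];q=c["camera_matrix"]@(T[:3,:3]@np.asarray(p,float)+T[:3,3]); return q[:2]/q[2]
def tri(obs):
    A=np.zeros((3,3));b=np.zeros(3);L=[]
    for c,uv in obs:
        o,d=ray(c,uv);P=np.eye(3)-np.outer(d,d);A+=P;b+=P@o;L.append((P,o))
    x=np.linalg.solve(A,b); return x,[float(np.linalg.norm(P@(x-o))) for P,o in L]
def delta(target,Rt=None):
    """shift in tool axes (mm) and rotvec deg to go from current pose"""
    o=telemetry.get_obs(); r=R.from_quat(o["orientation"])
    s=r.inv().apply(np.asarray(target)-o["ee_pos"])
    rv=(r.inv()*Rt).as_rotvec(degrees=True) if Rt is not None else None
    return s,rv
def down(yaw):
    """tool x down, tool y (jaw axis) at world angle yaw"""
    x=np.array([0,0,-1.]);y=np.array([np.cos(yaw),np.sin(yaw),0]);z=np.cross(x,y)
    return R.from_matrix(np.stack([x,y,z],1))
E
python3 - <<'E'
from h import *
im=cv2.imread("pics/top0.png");c=eyes.get_calibration("top")
hsv=cv2.cvtColor(im,cv2.COLOR_BGR2HSV)
m=cv2.inRange(hsv,(105,100,40),(125,255,255)); m[:,:360]=0;m[:,460:]=0;m[200:300]=m[200:300];m[:200]=0;m[300:]=0
print("blue",cv2.minAreaRect(cv2.findNonZero(m)))
u=cv2.minAreaRect(cv2.findNonZero(m))[0]; print(onz(c,u,70))
m=cv2.inRange(hsv,(5,150,150),(18,255,255)); m[:215]=0;m[280:]=0;m[:,:240]=0;m[:,345:]=0
n,l,s,ce=cv2.connectedComponentsWithStats(m)
for i in range(1,n):
    if s[i,4]>4: print(ce[i],s[i],onz(c,ce[i],75))
for n_ in [(256,221),(330,272),(323,222+10),(258,258),]: print(onz(c,n_,10))
o=telemetry.get_obs();print(R.from_quat(o["orientation"]).as_matrix())
cv2.imwrite("pics/topc.png",cv2.resize(im[150:330,230:450],None,fx=3.6,fy=3.3,interpolation=cv2.INTER_CUBIC))
E
```

```text
blue ((408.3798522949219, 250.80470275878906), (33.26070785522461, 10.839839935302734), 13.392498016357422)
[ 546.07544278 -263.63562497   70.        ]
[253.63513514 233.7972973 ] [248 228  17  11  74] [597.66926358 181.03536817  75.        ]
[330.5308642  252.96296296] [320 249  17  10  81] [540.94799804 -39.53164442  75.        ]
[644.02355359 182.00069484  10.        ]
[488.99503071 -39.54291608  10.        ]
[609.30623506 -19.6568622   10.        ]
[532.26449546 175.47807188  10.        ]
[[-2.88265400e-04 -2.61767708e-01 -9.65130864e-01]
 [-1.35670079e-03 -9.65129913e-01  2.61767856e-01]
 [-9.99999038e-01  1.38485242e-03 -7.69268959e-05]]
```

View pics/topc.png

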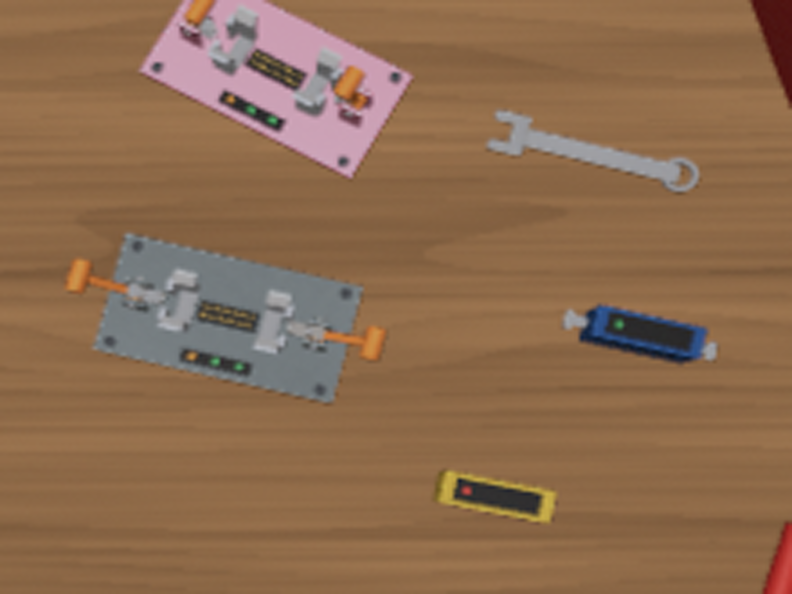

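Run:
```python
from h import *
o=telemetry.get_obs();r=R.from_quat(o["orientation"])
T=eyes.get_calibration("wrist")["camera_from_world"]
c=-T[:3,:3].T@T[:3,3]
print("cam in tool",r.inv().apply(c-o["ee_pos"])); print("axes(x,y,z rows) in tool",r.inv().apply(T[:3,:3]))
Rt=down(np.radians(167))
# place cam so that module at ~ (u=316,v=180)
for h in (260,):
  p=np.array([546,-264,h]); print(delta(p,Rt))
```

```text
cam in tool [-142.41888603   -1.09279697  -74.60684764]
axes(x,y,z rows) in tool [[-5.52563804e-04  9.99999728e-01 -4.88028859e-04]
 [-2.93228306e-01  3.04549016e-04  9.56042399e-01]
 [ 9.56042287e-01  6.71378300e-04  2.93228058e-01]]
(array([ -28.41811707,  661.5683479 , -596.13925007]), array([ 8.78249953e+01, -6.43211419e-02, -5.97877370e-02]))
```

Request:
apply_moves --steps '[0, 0, 320, -297, 44, 0, 0, 0, 20, 642, -595, 88, 0, 0, 0, 20, 642, -595, 88, 0, 0, 0, 20, 642, -595, 88, 0, 0, 0, 20, 642, -595, 88, 0, 0, 0, 20, 642, -595, 88, 0, 0, 0, 20, 642, -595, 88, 0, 0, 0, 20, 642, -595, 88, 0, 0, 0, 20, 642, -595, 88, 0, 0, 0, 20, 642, -595, 88, 0, 0, 0, 20, 642, -595, 88, 0, 0, 0, 20, 642, -595, 88, 0, 0, 0, 20, 642, -595, 88, 0, 0, 0, 20, 642, -595, 88, 0, 0, 0, 20, 642, -595, 88, 0, 0, 0, 20, 642, -595, 88, 0, 0, 0, 20, 642, -595, 88, 0, 0, 0, 20, 642, -595, 88, 0, 0, 0, 20, 642, -595, 88, 0, 0]'

```text
time_s: 2.52
ee_pos: [550.1, -243.8, 211.9]
orientation: [-0.44, 0.554, 0.439, 0.554]
wrist_force: [-0.3, -0.2, 0.5]
opening: 86.0
```

Run:
```python
from h import *
o=telemetry.get_obs();print(o["ee_pos"],o["q"])
c=eyes.get_calibration("wrist"); im=eyes.get_image("wrist"); cv2.imwrite("pics/w1.png",im); np.save("w1.npy",c,allow_pickle=True)
```

```text
[ 550.14469131 -243.8064978   211.87802558] [-1.57704763e-01  3.63498982e-01  2.10986918e-01 -5.67431808e-05
 -1.41737773e+00 -7.11262116e-02]
```

View pics/w1.png

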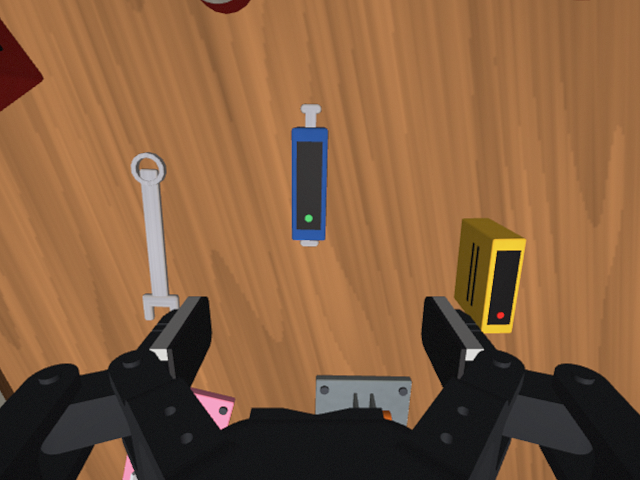

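Wrist view: the module's top is at (310,184) and its long axis is close to image-vertical. The ears are at (311,108) and (309,243). I'll take a second view for height.

Request:
apply_moves --steps '[0, 0, 60, -30, 0, 0, 0, 0, 0, 60, -30, 0, 0, 0, 0, 0, 60, -30, 0, 0, 0, 0, 0, 60, -30, 0, 0, 0]'

```text
time_s: 3.08
ee_pos: [485.8, -259.8, 211.4]
orientation: [-0.44, 0.554, 0.439, 0.554]
wrist_force: [0.5, -0.2, 0.4]
opening: 85.5
```

Run:
```python
from h import *
c2=eyes.get_calibration("wrist"); im2=eyes.get_image("wrist"); cv2.imwrite("pics/w2.png",im2)
c1=np.load("w1.npy",allow_pickle=True).item(); im1=cv2.imread("pics/w1.png")
# top face: bright blue of rim + dark panel hull
def corners(im):
    hsv=cv2.cvtColor(im,cv2.COLOR_BGR2HSV)
    m=cv2.inRange(hsv,(105,120,60),(122,255,255)); m[300:]=0
    cs,_=cv2.findContours(m,cv2.RETR_EXTERNAL,cv2.CHAIN_APPROX_NONE)
    k=max(cs,key=cv2.contourArea)
    v=hsv[...,2][m>0]; print(np.percentile(v,[5,25,50,75,95]))
    return cv2.minAreaRect(k),k.reshape(-1,2),m
for im in (im1,im2):
    print(corners(im)[0])
cv2.imwrite("pics/w2c.png",cv2.resize(im2[60:310,150:350],None,fx=2.4,fy=2.4,interpolation=cv2.INTER_CUBIC))
cv2.imwrite("pics/w1c.png",cv2.resize(im1[60:310,200:400],None,fx=2.4,fy=2.4,interpolation=cv2.INTER_CUBIC))
np.save("w2.npy",c2,allow_pickle=True)
```

```text
[113.   147.75 159.   163.   167.  ]
((309.4999694824219, 183.5), (34.99999237060547, 110.99998474121094), 0.0)
[ 60.    69.25 149.   162.   167.  ]
((241.56349182128906, 217.072509765625), (112.43486785888672, 45.529335021972656), 88.58557891845703)
```

View pics/w2c.png

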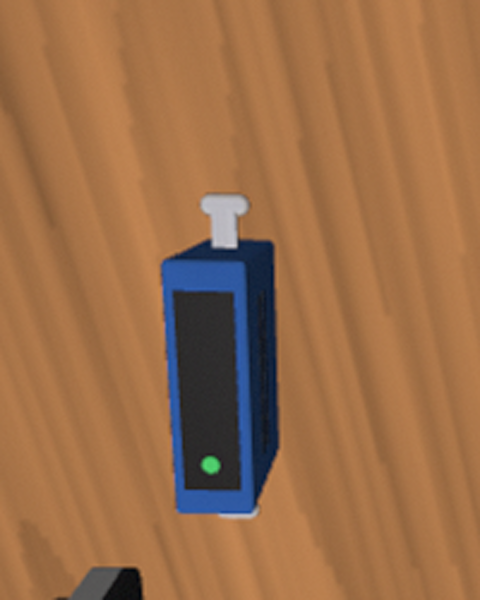

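View pics/w1c.png

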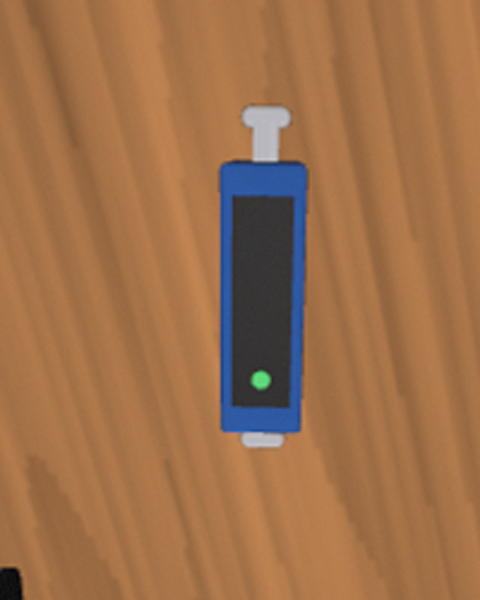

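Run:
```python
from h import *
out=[]
for i in (1,2):
    c=np.load(f"w{i}.npy",allow_pickle=True).item(); im=cv2.imread(f"pics/w{i}.png")
    hsv=cv2.cvtColor(im,cv2.COLOR_BGR2HSV)
    m=cv2.inRange(hsv,(105,120,135),(122,255,255)); m[300:]=0
    k=max(cv2.findContours(m,cv2.RETR_EXTERNAL,cv2.CHAIN_APPROX_NONE)[0],key=cv2.contourArea)
    q=cv2.approxPolyDP(cv2.convexHull(k),5,True).reshape(-1,2).astype(float)
    # panel
    f=np.zeros_like(m);cv2.drawContours(f,[k],-1,255,-1)
    p=cv2.inRange(hsv,(0,0,0),(180,110,90))&cv2.erode(f,np.ones((3,3)))
    kp=max(cv2.findContours(p,cv2.RETR_EXTERNAL,cv2.CHAIN_APPROX_NONE)[0],key=cv2.contourArea)
    b=cv2.minAreaRect(kp); bq=cv2.minAreaRect(k)
    def order(P):
        P=P[np.argsort(P[:,1])]; a=P[:2][np.argsort(P[:2,0])]; d=P[2:][np.argsort(P[2:,0])]; return np.vstack([a,d])
    qp=cv2.approxPolyDP(cv2.convexHull(kp),5,True).reshape(-1,2).astype(float)
    print(i,len(q),len(qp)); print(order(q),order(qp))
    out.append((c,order(q),order(qp)))
for s in (1,2):
    P=[]
    for j in range(4):
        x,e=tri([(o[0],o[s][j]) for o in out]); P.append(x); print(x.round(1),np.round(e,1))
    P=np.array(P); print("c",P.mean(0).round(1)); 
    y=(P[:2].mean(0)-P[2:].mean(0)); xx=P[[1,3]].mean(0)-P[[0,2]].mean(0)
    print("len",np.linalg.norm(y),np.linalg.norm(xx),"yaw of long",np.degrees(np.arctan2(y[1],y[0])), np.degrees(np.arctan2(xx[1],xx[0])))
```

```text
1 4 4
[[292. 130.]
 [325. 129.]
 [293. 239.]
 [324. 238.]] [[297. 142.]
 [321. 142.]
 [297. 228.]
 [319. 229.]]
2 4 4
[[218. 169.]
 [249. 169.]
 [226. 273.]
 [254. 273.]] [[222. 182.]
 [246. 182.]
 [227. 263.]
 [249. 263.]]
[ 552.9 -314.3   64.2] [0.3 0.3]
[ 528.  -309.2   68.8] [0.1 0.1]
[ 573.7 -227.6   63.6] [0.4 0.4]
[ 547.6 -225.4   72.4] [0.3 0.3]
c [ 550.6 -269.1   67.3]
len 87.67231842151931 26.654308606703907 yaw of long -103.32876965519063 171.86549074062455
[ 550.8 -304.7   71.9] [0.1 0.1]
[ 533.  -300.3   69.8] [0.2 0.2]
[ 567.2 -238.8   71.9] [0.1 0.1]
[ 550.2 -233.1   68.4] [0.2 0.2]
c [ 550.3 -269.2   70.5]
len 68.65884510847978 18.287236562930143 yaw of long -104.15371057284037 163.95927728923158
```

Request:
apply_moves --steps '[0, -50, 37, 360, 0, 0, 0, 0, -50, 37, 360, 0, 0, 0, 0, -50, 37, 360, 0, 0, 0, 0, -50, 37, 360, 0, 0, 0, 0, -50, 37, 360, 0, 0, 0, 0, -50, 37, 360, 0, 0, 0, 0, -50, 37, 360, 0, 0, 0, 0, -50, 37, 360, 0, 0, 0, 0, -50, 37, 360, 0, 0, 0]'

```text
time_s: 4.25
ee_pos: [531.0, 98.1, 261.2]
orientation: [-0.439, 0.554, 0.439, 0.554]
wrist_force: [-0.2, -0.7, -0.1]
opening: 85.6
```

Run:
```python
from h import *
o=telemetry.get_obs();print(o["ee_pos"],R.from_quat(o["orientation"]).as_matrix().round(4))
c=eyes.get_calibration("wrist"); im=eyes.get_image("wrist"); cv2.imwrite("pics/r1.png",im); np.save("r1.npy",c,allow_pickle=True)
```

```text
[530.96847605  98.13721548 261.17389832] [[-2.000e-04 -9.735e-01  2.289e-01]
 [-2.000e-04  2.289e-01  9.735e-01]
 [-1.000e+00  2.000e-04 -3.000e-04]]
```

View pics/r1.png

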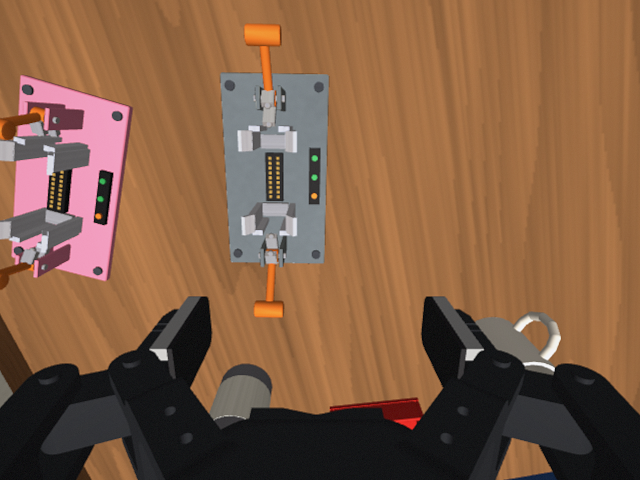

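Request:
apply_moves --steps '[0, 0, -40, 0, 0, 0, 0, 0, 0, -80, 0, 0, 0, 0, 0, 0, -80, 0, 0, 0, 0, 0, 0, -80, 0, 0, 0, 0, 0, 0, -80, 0, 0, 0, 0]'

```text
time_s: 4.92
ee_pos: [608.3, 80.5, 262.0]
orientation: [-0.439, 0.554, 0.439, 0.554]
wrist_force: [-0.1, 0.6, 1.1]
opening: 85.6
```

Run:
```python
from h import *
o=telemetry.get_obs();print(o["ee_pos"],R.from_quat(o["orientation"]).as_matrix().round(4))
c=eyes.get_calibration("wrist"); im=eyes.get_image("wrist"); cv2.imwrite("pics/r2.png",im); np.save("r2.npy",c,allow_pickle=True)
```

```text
[608.31581706  80.50098126 262.00335126] [[ 9.000e-04 -9.737e-01  2.279e-01]
 [ 3.000e-04  2.279e-01  9.737e-01]
 [-1.000e+00 -8.000e-04  5.000e-04]]
```

View pics/r2.png

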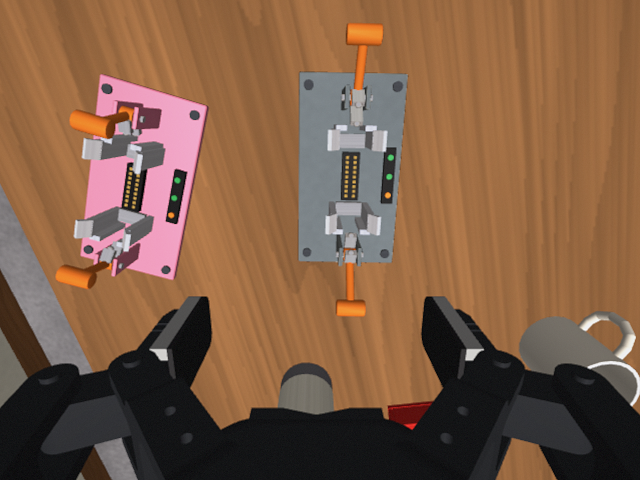

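Run:
```python
from h import *
D=[]
for i,(u0,) in ((1,(205,)),(2,(285,))):
    c=np.load(f"r{i}.npy",allow_pickle=True).item(); im=cv2.imread(f"pics/r{i}.png")
    hsv=cv2.cvtColor(im,cv2.COLOR_BGR2HSV)
    m=cv2.inRange(hsv,(80,15,50),(115,120,150)); m[:,:u0]=0;m[:,u0+140:]=0;m[300:]=0
    m=cv2.morphologyEx(m,cv2.MORPH_CLOSE,np.ones((25,25)));
    k=max(cv2.findContours(m,cv2.RETR_EXTERNAL,cv2.CHAIN_APPROX_NONE)[0],key=cv2.contourArea)
    q=cv2.approxPolyDP(cv2.convexHull(k),6,True).reshape(-1,2); print("plate",q.tolist())
    o=cv2.inRange(hsv,(5,170,120),(18,255,255)); o[:,:u0]=0;o[:,u0+140:]=0
    o=cv2.morphologyEx(o,cv2.MORPH_OPEN,np.ones((11,11)))
    for kk in cv2.findContours(o,cv2.RETR_EXTERNAL,cv2.CHAIN_APPROX_NONE)[0]:
        print("bar",cv2.minAreaRect(kk))
    d=cv2.inRange(im,(0,0,0),(75,75,75))
    n,l,s,ce=cv2.connectedComponentsWithStats(d[60:280,u0:u0+130])
    for j in range(1,n):
        if s[j,4]>30: print("dark",(ce[j]+[u0,60]).round(1),s[j])
    cv2.imwrite(f"pics/r{i}c.png",cv2.resize(im[10:330,u0-10:u0+150],None,fx=4,fy=1.8*1.0,interpolation=cv2.INTER_CUBIC) if 0 else cv2.resize(im[90:270,u0-10:u0+140],None,fx=3.3,fy=3.3,interpolation=cv2.INTER_CUBIC))
```

```text
plate [[222, 73], [327, 76], [322, 262], [231, 260]]
bar ((268.0, 309.5), (15.0, 28.0), 90.0)
bar ((261.5, 35.5), (23.0, 35.0), 90.0)
dark [314.  175.3] [104  88  11  56 454]
dark [274.3 175.9] [ 60  93  19  48 528]
dark [283.3 244.4] [ 75 176   6  17  68]
plate [[300, 73], [406, 75], [390, 261], [299, 259]]
bar ((350.0, 308.5), (15.0, 28.0), 90.0)
bar ((364.5, 34.0), (22.0, 35.0), 90.0)
dark [387.6 175. ] [ 96  88  15  55 504]
dark [349.4 174.9] [ 56  92  19  48 530]
dark [338.4 242.4] [ 52 175   5  17  57]
dark [357.3 244.8] [ 71 178   5  14  34]
```

View pics/r1c.png

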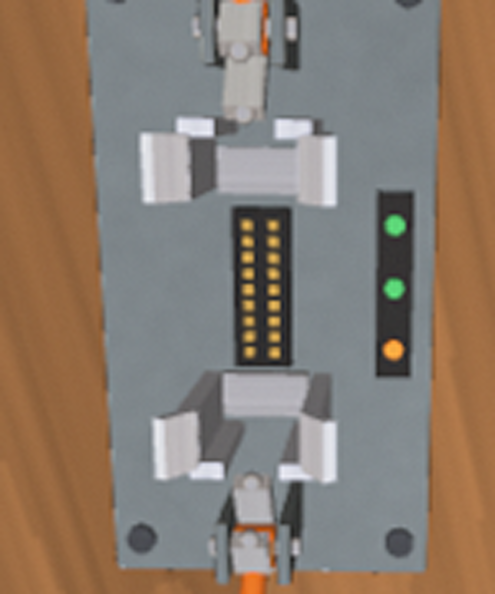

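View pics/r2c.png

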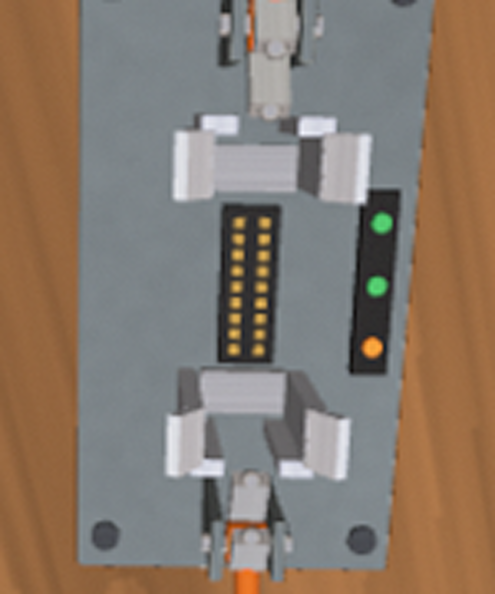

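Run:
```python
from h import *
c1=np.load("r1.npy",allow_pickle=True).item();c2=np.load("r2.npy",allow_pickle=True).item()
def T(a,b): return tri([(c1,a),(c2,b)])
def show(nm,prs):
    P=[]
    for a,b in prs:
        x,e=T(a,b);P.append(x);print(nm,x.round(1),round(e[0],2))
    P=np.array(P);print("  mean",P.mean(0).round(1));return P
P=show("plate",[((222,73),(300,73)),((327,75.5),(406,74.5)),((322,262),(390,261)),((231,260.5),(299,260))])
l=(P[0]+P[1]-P[2]-P[3])/2;print("  len",np.linalg.norm(l),"yaw",np.degrees(np.arctan2(l[1],l[0])))
S=show("screw",[((229.5,86),(308.5,85)),((318.5,87),(397,86)),((315,254.5),(387,254)),((235.5,254),(306.5,252.5))])
l=(S[0]+S[1]-S[2]-S[3])/2;print("  yaw",np.degrees(np.arctan2(l[1],l[0])))
B=show("bar",[((261.5,35.5),(364.5,34)),((268,309.5),(350,308.5))])
l=B[0]-B[1];print("  yaw",np.degrees(np.arctan2(l[1],l[0])),np.linalg.norm(l))
C=show("contact",[((274.3,175.9),(349.4,174.9))])
f=lambda p,o:(p[0]/3.3+o-.35,p[1]/3.3+90-.35)
G=show("guide",[(f(a,195),f(b,275)) for a,b in [((140,134),(174,131)),((146,204),(175,199)),((335,136),(369,135)),((335,206),(366,202)),((153,420),(168,414)),((160,481),(170,477)),((335,420),(349,416)),((335,482),(345,479))]])
l=(G[:4].mean(0)-G[4:].mean(0));print("  yaw",np.degrees(np.arctan2(l[1],l[0])))
```

```text
plate [596.7 -42.    2. ] 0.31
plate [492.9 -15.    8.5] 0.2
plate [542.9 179.9   9.7] 0.14
plate [646.3 154.6   8.5] 0.21
  mean [569.7  69.4   7.2]
  len 202.0099710658227 yaw -104.25938063450147
screw [591.  -27.6  11.2] 0.15
screw [503.7  -6.3   9.4] 0.19
screw [547.  162.2  29.2] 0.15
screw [634. 143.  23.] 0.35
  mean [569.   67.8  18.2]
  yaw -104.27683661340814
bar [540.3 -45.8  91.6] 0.29
bar [598.9 184.6  90.6] 0.01
  mean [569.6  69.4  91.1]
  yaw -104.25106139208285 237.75918921213474
contact [569.5  69.2  19.5] 0.14
  mean [569.5  69.2  19.5]
guide [583.3  17.2  72.3] 0.06
guide [587.   34.8  72.3] 0.31
guide [532.7  29.8  72.9] 0.17
guide [537.  47.  75.] 0.21
guide [602.   92.9  73.9] 0.44
guide [605.6 111.3  73.2] 0.15
guide [551.7 105.2  73.1] 0.19
guide [556.2 123.2  73.6] 0.03
  mean [569.4  70.2  73.3]
  yaw -103.97481587082004
```

Run:
```python
from h import *
s,r=delta([550.3,-269.2,140],down(np.radians(166.2)));print(s.round(2),r.round(2))
```

```text
[ 121.9   -23.07 -353.92] [0.64 0.03 0.05]
```

Request:
apply_moves --steps '[0, 0, -23, -354, 0.6, 0, 0, 0, 0, -23, -354, 0.6, 0, 0, 0, 0, -23, -354, 0.6, 0, 0, 0, 0, -23, -354, 0.6, 0, 0, 0, 60, -23, -354, 0.6, 0, 0, 0, 122, -23, -354, 0.6, 0, 0, 0, 122, -23, -354, 0.6, 0, 0, 0, 122, -23, -354, 0.6, 0, 0, 0, 122, -23, -354, 0.6, 0, 0, 0, 122, -23, -354, 0.6, 0, 0]'

```text
time_s: 6.22
ee_pos: [551.8, -268.7, 141.6]
orientation: [-0.438, 0.555, 0.436, 0.557]
wrist_force: [-0.2, -0.2, -1.0]
opening: 85.2
```

Run:
```python
from h import *
s,r=delta([550.3,-269.2,38],down(np.radians(166.2)));print(s.round(2),r.round(2))
c=eyes.get_calibration("wrist");im=eyes.get_image("wrist");cv2.imwrite("pics/g1.png",im)
hsv=cv2.cvtColor(im,cv2.COLOR_BGR2HSV)
m=cv2.inRange(hsv,(105,120,135),(122,255,255)); m[:, :200]=0;m[:,440:]=0
k=max(cv2.findContours(m,cv2.RETR_EXTERNAL,cv2.CHAIN_APPROX_NONE)[0],key=cv2.contourArea)
b=cv2.minAreaRect(k);print(b); print(onz(c,b[0],70))
q=cv2.approxPolyDP(cv2.convexHull(k),8,True).reshape(-1,2);print([onz(c,p,70)[:2].round(1).tolist() for p in q])
```

```text
[103.59   1.8   -0.81] [ 0.11 -0.01  0.23]
((319.0, 239.5), (133.0, 44.0), 90.0)
[ 549.28396165 -272.0445046    70.        ]
[[527.6, -309.2], [547.7, -225.0], [572.9, -230.3], [552.4, -314.6]]
```

View pics/g1.png

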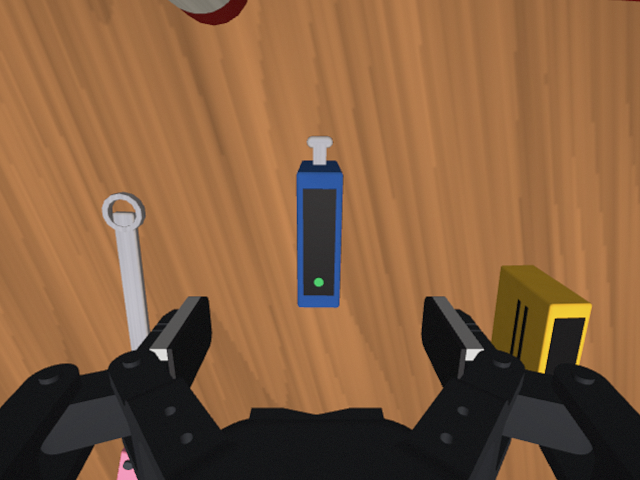

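Good: (550.2,-269.8) agrees with the first estimate. The wrench and the spare are clear of the fingers. I'll descend and grip.

Request:
apply_moves --steps '[0, 50, 1.8, -1, 0.1, 0, 0, 0, 103, 1.8, -1, 0.1, 0, 0, 0, 103, 1.8, -1, 0.1, 0, 0, 0, 103, 1.8, -1, 0.1, 0, 0, 255, 103, 1.8, -1, 0.1, 0, 0, 255, 103, 1.8, -1, 0.1, 0, 0, 255, 103, 1.8, -1, 0.1, 0, 0, 255, 103, 1.8, -1, 0.1, 0, 0, 255, 103, 1.8, -1, 0.1, 0, 0, 255, 103, 1.8, -1, 0.1, 0, 0]' --grip_force 40

```text
time_s: 7.52
ee_pos: [549.2, -270.0, 37.2]
orientation: [-0.437, 0.556, 0.436, 0.557]
wrist_force: [0.7, 0.8, 6.9]
opening: 27.5
```

Request:
apply_moves --steps '[255, -40, 0, 0, 0, 0, 0, 255, -90, 0, 0, 0, 0, 0, 255, -140, 0, 0, 0, 0, 0, 255, -140, 0, 0, 0, 0, 0, 255, -140, 0, 0, 0, 0, 0]'

```text
time_s: 8.15
ee_pos: [547.2, -268.8, 173.6]
orientation: [-0.434, 0.557, 0.438, 0.556]
wrist_force: [0.0, -0.2, -6.9]
opening: 27.5
```

Run:
```python
from h import *
o=telemetry.get_obs();print(o["ee_pos"],o["wrist_force"],o["opening"])
s,r=delta([569.5,69.5,177],down(np.radians(165.8)));print(s.round(2),r.round(2))
```

```text
[ 547.17695451 -268.79674668  173.56248231] [ 4.82469927e-03 -1.75051718e-01 -6.93714156e+00] 27.51903525573731
[ -2.55  59.61 333.76] [ 0.3   0.1  -0.28]
```

Request:
apply_moves --steps '[255, -2, 60, 334, 0.3, 0, 0, 255, -2, 60, 334, 0.3, 0, 0, 255, -2, 60, 334, 0.3, 0, 0, 255, -2, 60, 334, 0.3, 0, 0, 255, -2, 60, 334, 0.3, 0, 0, 255, -2, 60, 334, 0.3, 0, 0, 255, -2, 60, 334, 0.3, 0, 0, 255, -2, 60, 334, 0.3, 0, 0, 255, -2, 60, 334, 0.3, 0, 0, 255, -2, 60, 334, 0.3, 0, 0]'

```text
time_s: 9.4
ee_pos: [570.2, 68.0, 178.0]
orientation: [-0.434, 0.558, 0.434, 0.558]
wrist_force: [-1.3, -0.2, -5.4]
opening: 27.5
```

Run:
```python
from h import *
o=telemetry.get_obs();print(o["ee_pos"],o["wrist_force"],o["opening"])
s,r=delta([569.5,69.5,177],down(np.radians(165.8)));print(s.round(2),r.round(2))
for n in ("wrist","side","top"):
    np.save(f"b_{n}.npy",eyes.get_calibration(n),allow_pickle=True); cv2.imwrite(f"pics/b_{n}.png",eyes.get_image(n))
im=cv2.imread("pics/b_side.png");cv2.imwrite("pics/b_sidec.png",cv2.resize(im[120:330,220:440],None,fx=2.8,fy=2.8,interpolation=cv2.INTER_CUBIC))
```

```text
[570.22154439  67.98738899 178.03319332] [-1.27537416 -0.17048883 -5.35970698] 27.526756874055994
[1.03 1.07 1.29] [-0.05 -0.01 -0.03]
```

View pics/b_wrist.png

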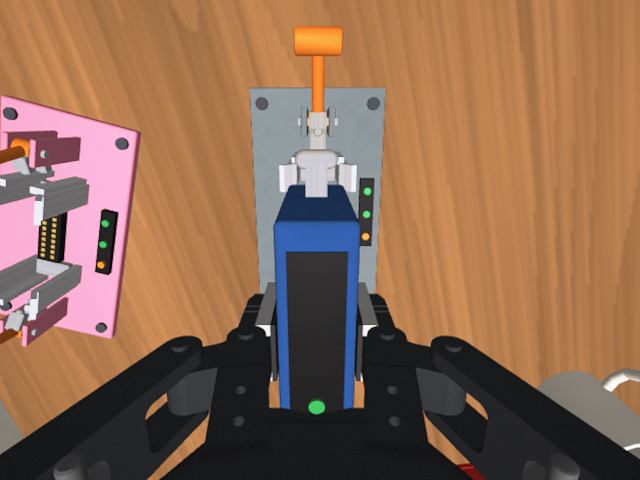

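View pics/b_sidec.png

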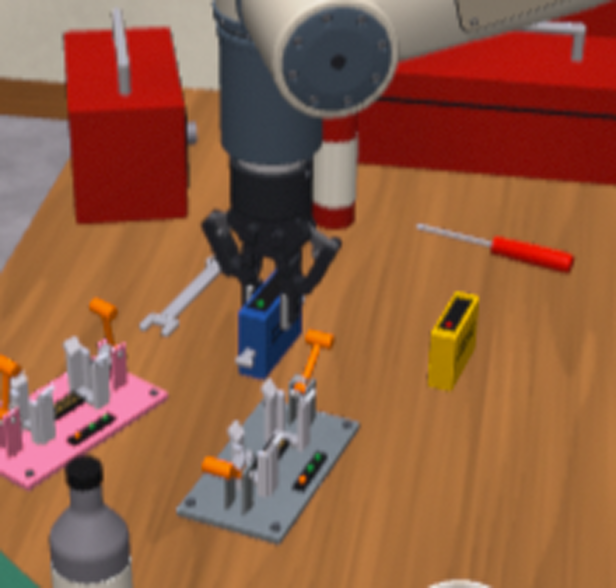

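Run:
```python
from h import *
o=telemetry.get_obs();r=R.from_quat(o["orientation"]);c=np.load("b_wrist.npy",allow_pickle=True).item()
f=lambda uv,z:r.inv().apply(onz(c,uv,z)-o["ee_pos"]).round(2)
print("top far L/R",f((275,222),210.8),f((359,221),210.8))
print("ear",f((316.7,152),172.8), "expected z -64+off")
print("rack centre in tool", r.inv().apply(np.array([569.5,69.5,0])-o["ee_pos"]).round(2))
print("screws",f((262,103.5),10),f((373.5,103.5),10),"bar",f((318.5,41),91))
print("guides",f((281,164),75),f((356,165),75))
```

```text
top far L/R [-32.49 -12.66 -44.13] [-32.49  13.73 -44.45]
ear [  5.51   0.5  -62.72] expected z -64+off
rack centre in tool [178.31   1.09   0.87]
screws [168.31 -43.48 -88.53] [168.31  46.73 -88.52] bar [  87.31    1.65 -118.41]
guides [103.31 -23.26 -47.27] [103.31  27.06 -46.6 ]
```

Request:
apply_moves --steps '[255, 30, 1.1, 0, 0, 0, 0, 255, 56, 1.1, 0, 0, 0, 0, 255, 56, 1.1, 0, 0, 0, 0, 255, 56, 1.1, 0, 0, 0, 0, 255, 56, 1.1, 0, 0, 0, 0]'

```text
time_s: 10.18
ee_pos: [570.3, 69.3, 123.9]
orientation: [-0.435, 0.557, 0.434, 0.559]
wrist_force: [0.8, -0.1, -5.0]
opening: 27.4
```

Run:
```python
from h import *
o=telemetry.get_obs();print(o["ee_pos"],o["wrist_force"],o["opening"])
s,rr=delta([569.5,69.5,72],down(np.radians(165.8)));print(s.round(2),rr.round(2))
c=eyes.get_calibration("wrist");im=eyes.get_image("wrist");cv2.imwrite("pics/d1.png",im)
```

```text
[570.29444114  69.3349734  123.882297  ] [ 0.77037027 -0.08947307 -5.02792865] 27.368899121089292
[51.88  0.94 -0.1 ] [0.04 0.08 0.15]
```

View pics/d1.png

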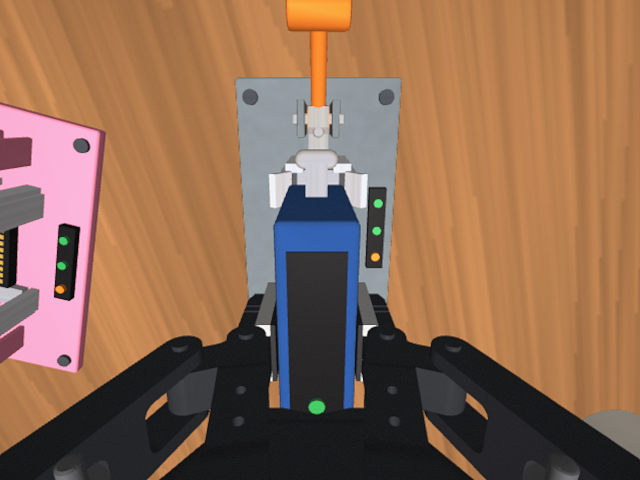

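Request:
apply_moves --steps '[255, 6, 0.7, 0, 0, 0, 0, 255, 12, 0.7, 0, 0, 0, 0, 255, 18, 0.7, 0, 0, 0, 0, 255, 24, 0.7, 0, 0, 0, 0, 255, 28, 0.7, 0, 0, 0, 0, 255, 28, 0.7, 0, 0, 0, 0]'

```text
time_s: 10.98
ee_pos: [568.6, 69.2, 93.9]
orientation: [-0.434, 0.558, 0.435, 0.558]
wrist_force: [0.1, 0.3, -5.3]
opening: 27.5
```

Run:
```python
from h import *
o=telemetry.get_obs();print(o["ee_pos"],o["wrist_force"],o["wrist_torque"],o["opening"])
c=eyes.get_calibration("wrist");im=eyes.get_image("wrist");cv2.imwrite("pics/d2.png",im[60:460,140:500])
```

```text
[568.55271806  69.22442445  93.93587033] [ 0.10452502  0.27660558 -5.25957358] [0.03838876 0.01238628 0.01217847] 27.526425326667503
```

View pics/d2.png

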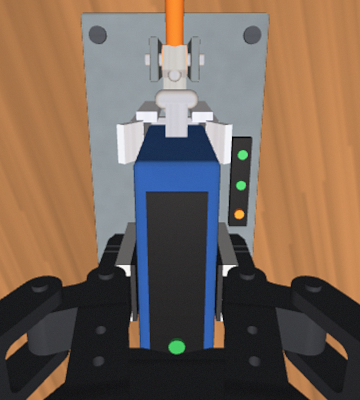

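Request:
apply_moves --steps '[255, 5, 0, 0, 0, 0, 0, 255, 10, 0, 0, 0, 0, 0, 255, 15, 0, 0, 0, 0, 0, 255, 17, 0, 0, 0, 0, 0, 255, 17, 0, 0, 0, 0, 0]'

```text
time_s: 11.65
ee_pos: [568.5, 69.3, 77.1]
orientation: [-0.434, 0.558, 0.435, 0.558]
wrist_force: [-0.3, -0.0, -5.9]
opening: 27.4
```

Request:
apply_moves --steps '[255, 1, 0, 0, 0, 0, 0, 255, 2, 0, 0, 0, 0, 0, 255, 2, 0, 0, 0, 0, 0]'

```text
time_s: 12.02
ee_pos: [568.6, 69.3, 75.3]
orientation: [-0.434, 0.558, 0.435, 0.558]
wrist_force: [0.0, -0.4, -4.8]
opening: 27.2
```

Request:
apply_moves --steps '[255, 1, 0, 0, 0, 0, 0, 255, 1.5, 0, 0, 0, 0, 0, 255, 1.5, 0, 0, 0, 0, 0]'

```text
time_s: 12.4
ee_pos: [568.6, 69.2, 73.8]
orientation: [-0.435, 0.558, 0.434, 0.558]
wrist_force: [-0.0, -0.5, -5.8]
opening: 27.3
```

Request:
apply_moves --steps '[255, 0.5, 0, 0, 0, 0, 0, 255, 1, 0, 0, 0, 0, 0, 255, 1, 0, 0, 0, 0, 0]'

```text
time_s: 12.78
ee_pos: [568.8, 69.2, 73.2]
orientation: [-0.435, 0.558, 0.434, 0.558]
wrist_force: [0.6, -0.5, -2.9]
opening: 27.3
```

Request:
apply_moves --steps '[255, 0.5, 0, 0, 0, 0, 0, 255, 0.5, 0, 0, 0, 0, 0]'

```text
time_s: 13.02
ee_pos: [568.9, 69.2, 73.0]
orientation: [-0.435, 0.558, 0.434, 0.558]
wrist_force: [-2.3, -1.0, 2.3]
opening: 27.3
```

Run:
```python
from h import *
o=telemetry.get_obs();print(o["ee_pos"],o["wrist_force"],o["wrist_torque"],o["opening"])
eyes.get_image("side");im=eyes.get_image("side");cv2.imwrite("pics/s1.png",cv2.resize(im[180:330,260:400],None,fx=4,fy=4,interpolation=cv2.INTER_CUBIC))
```

```text
[568.94755109  69.17224354  72.98487192] [-2.25587001 -0.96360846  2.31643386] [-0.46154525  0.77279615 -0.02326357] 27.279939168509323
```

View pics/s1.png

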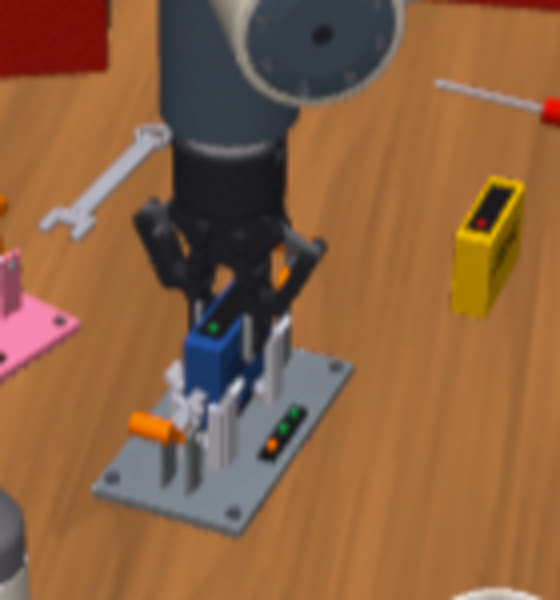

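The module rests on the jaws at an underside height of about 36, with its weight taken up. I'll let go and retreat.

Request:
apply_moves --steps '[120, 0, 0, 0, 0, 0, 0, 60, 0, 0, 0, 0, 0, 0, 0, 0, 0, 0, 0, 0, 0, 0, 0, 0, 0, 0, 0, 0, 0, 0, 0, 0, 0, 0, 0, 0, -30, 0, 0, 0, 0, 0, 0, -80, 0, 0, 0, 0, 0, 0, -135, 0, 0, 0, 0, 0, 0, -135, 0, 0, 0, 0, 0, 0, -135, 0, 0, 0, 0, 0]'

```text
time_s: 14.38
ee_pos: [568.3, 69.4, 206.9]
orientation: [-0.434, 0.558, 0.435, 0.558]
wrist_force: [-1.0, 0.1, -1.2]
opening: 85.1
```

Run:
```python
from h import *
o=telemetry.get_obs();print(o["ee_pos"],o["wrist_force"])
np.save("k1.npy",eyes.get_calibration("wrist"),allow_pickle=True);cv2.imwrite("pics/k1.png",eyes.get_image("wrist"))
im=eyes.get_image("side");cv2.imwrite("pics/s2.png",cv2.resize(im[180:330,260:400],None,fx=4,fy=4,interpolation=cv2.INTER_CUBIC))
```

```text
[568.29478431  69.42063779 206.85147891] [-0.97157925  0.07814903 -1.15726685]
```

View pics/k1.png

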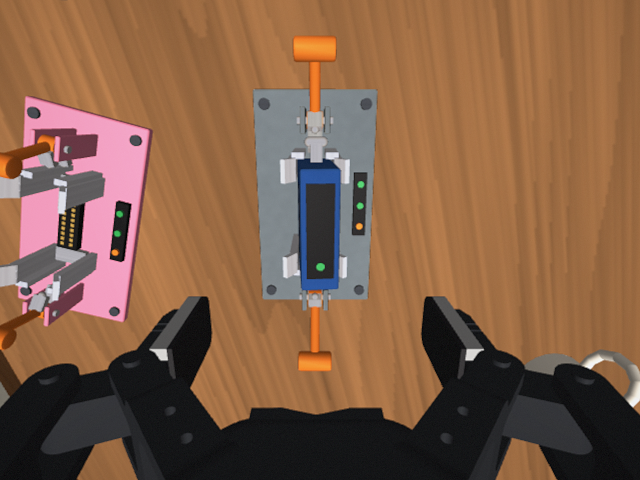

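View pics/s2.png

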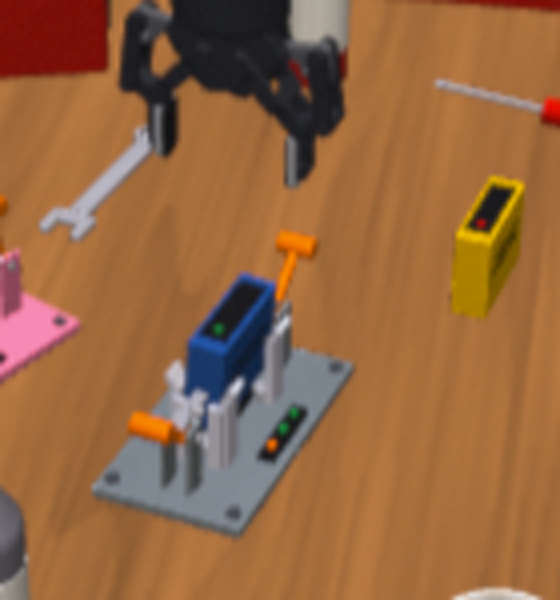

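Run:
```python
from h import *
c=np.load("k1.npy",allow_pickle=True).item()
q=[(300,166),(339,165),(341.5,288),(303,289)]
P=np.array([onz(c,p,106) for p in q]);print(P.round(1).tolist(),P.mean(0).round(1))
l=P[:2].mean(0)-P[2:].mean(0);print(np.linalg.norm(l),np.degrees(np.arctan2(l[1],l[0])))
for p in ((314.5,49),(314.5,361)): print("bar",onz(c,p,87).round(1))
t=eyes.get_calibration("top");print("oil cap",onz(t,(199,200),188).round(1))
im=cv2.imread("pics/top0.png")[170:240,170:240]
cv2.imwrite("pics/oil.png",cv2.resize(im,None,fx=7,fy=7))
u=np.array([.2455,.9694])
o=telemetry.get_obs()
for s in (1,-1):
    print(s,delta(list(np.array([569.5,69.5])+s*u*150)+[206],down(np.radians(165.8)))[0].round(1))
```

```text
[[567.3, 22.6, 106.0], [541.9, 28.3, 106.0], [560.5, 116.2, 106.0], [588.2, 110.0, 106.0]] [564.5  69.3 106. ]
89.88310488787693 -102.70020831029262
bar [539.8 -46.6  87. ]
bar [598.9 186.2  87. ]
oil cap [676.2 313.4 188. ]
1 [ -0.4  -1.6 150.7]
-1 [  -0.    -1.4 -149.3]
```

View pics/oil.png

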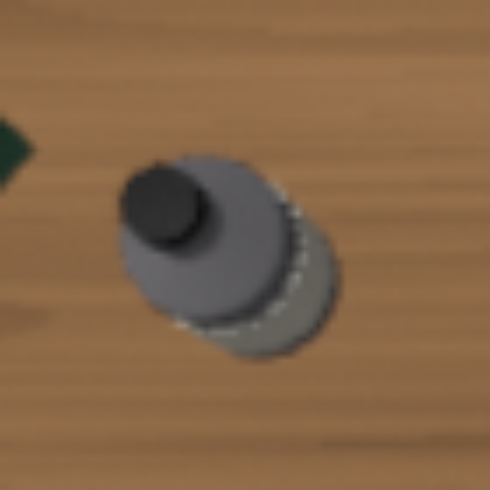

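Request:
apply_moves --steps '[255, 0, -1, 60, 0, 0, 0, 255, 0, -2, 120, 0, 0, 0, 255, 0, -2, 152, 0, 0, 0, 255, 40, -2, 152, 0, 0, 0, 255, 85, -2, 152, 0, 0, 0, 255, 128, -2, 152, 0, 0, 0, 255, 128, -2, 152, 0, 0, 0, 255, 128, -2, 152, 0, 0, 0]' --grip_force 20

```text
time_s: 15.48
ee_pos: [608.7, 216.3, 80.7]
orientation: [-0.435, 0.557, 0.434, 0.558]
wrist_force: [-0.0, -1.1, 0.9]
opening: -0.3
```

```bash
cat >> h.py <<'E'
u=np.array([.2455,.9694]); C=np.array([569.5,69.5])
def rel():
    o=telemetry.get_obs();p=o["ee_pos"];d=p[:2]-C
    f=o["wrist_force"]
    print("t",round(o["time_s"],2),"ry",(d@u).round(1),"rx",(d@np.array([u[1],-u[0]])).round(1),"z",p[2].round(1),"F_ry",(f[:2]@u).round(2),"F",f.round(1),"open",round(o["opening"],1))
E
python3 - <<'E'
from h import *
rel()
cv2.imwrite("pics/a1.png",eyes.get_image("wrist"))
im=eyes.get_image("side");cv2.imwrite("pics/s3.png",cv2.resize(im[180:330,260:400],None,fx=4,fy=4,interpolation=cv2.INTER_CUBIC))
E
```

```text
t 15.47 ry 151.9 rx 2.0 z 80.7 F_ry -1.03 F [-0.  -1.1  0.9] open -0.3
```

View pics/a1.png

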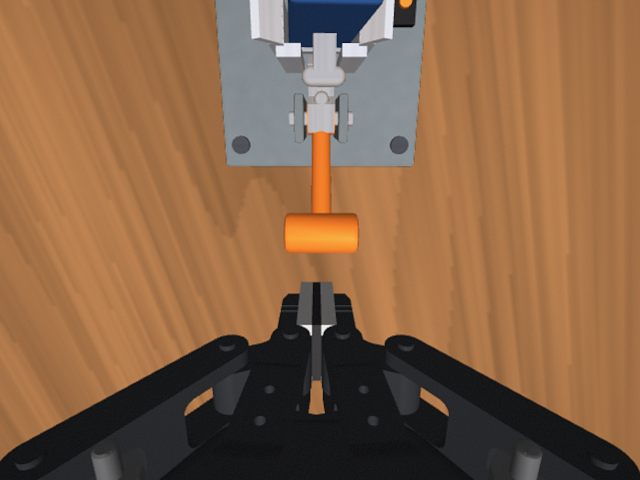

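View pics/s3.png

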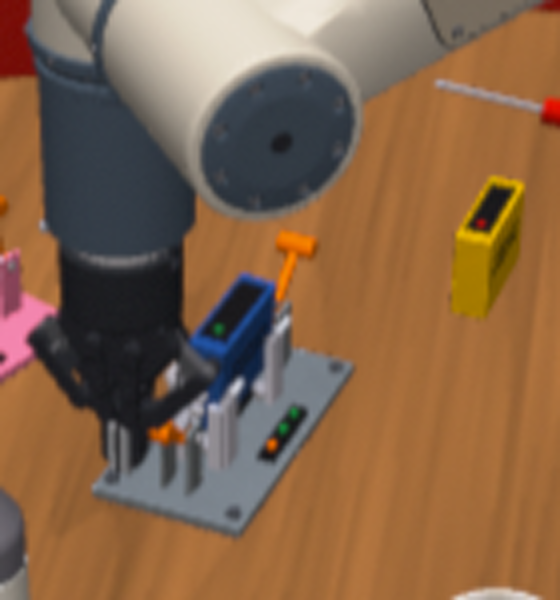

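Request:
apply_moves --steps '[255, 4, 1, -6, 0, 0, 0, 255, 4, 1, -10, 0, 0, 0, 255, 4, 1, -12, 0, 0, 0, 255, 4, 1, -12, 0, 0, 0]'

```text
time_s: 16.08
ee_pos: [603.9, 204.6, 75.5]
orientation: [-0.434, 0.558, 0.434, 0.558]
wrist_force: [0.0, 0.5, -0.4]
opening: 0.0
```

Run:
```python
from h import *
rel()
```

```text
t 16.07 ry 139.4 rx 0.2 z 75.5 F_ry 0.48 F [ 0.   0.5 -0.4] open 0.0
```

Request:
apply_moves --steps '[255, -1, 0, -2, 0, 0, 0, 255, -3, 0, -4, 0, 0, 0, 255, -5, 0, -6, 0, 0, 0]'

```text
time_s: 16.45
ee_pos: [602.6, 199.7, 80.5]
orientation: [-0.434, 0.557, 0.435, 0.558]
wrist_force: [-0.2, 3.6, -0.2]
opening: -0.0
```

Run:
```python
from h import *
rel()
```

```text
t 16.45 ry 134.4 rx 0.1 z 80.5 F_ry 3.46 F [-0.2  3.6 -0.2] open -0.0
```

Request:
apply_moves --steps '[255, -2, 0, -2, 0, 0, 0, 255, -4, 0, -4, 0, 0, 0, 255, -6, 0, -6, 0, 0, 0, 255, -7.5, 0, -8, 0, 0, 0]'

```text
time_s: 16.95
ee_pos: [600.9, 192.1, 88.6]
orientation: [-0.435, 0.557, 0.435, 0.559]
wrist_force: [-0.0, 4.9, 2.0]
opening: 0.3
```

Run:
```python
from h import *
rel()
cv2.imwrite("pics/a2.png",eyes.get_image("wrist"))
```

```text
t 16.95 ry 126.5 rx 0.3 z 88.6 F_ry 4.76 F [-0.   4.9  2. ] open 0.3
```

View pics/a2.png

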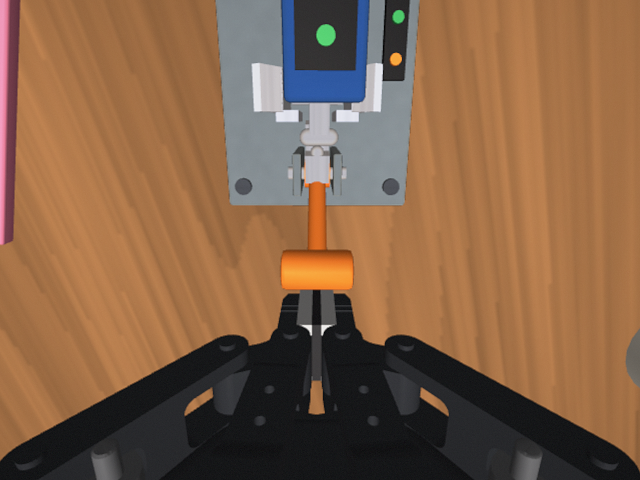

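Request:
apply_moves --steps '[255, -1.5, 0, -2, 0, 0, 0, 255, -3, 0, -4, 0, 0, 0, 255, -4, 0, -6, 0, 0, 0, 255, -4.5, 0, -7.5, 0, 0, 0]'

```text
time_s: 17.5
ee_pos: [599.3, 184.3, 93.1]
orientation: [-0.435, 0.557, 0.434, 0.559]
wrist_force: [1.9, 4.8, 1.9]
opening: -0.0
```

Run:
```python
from h import *
rel()
im=eyes.get_image("side");cv2.imwrite("pics/s4.png",cv2.resize(im[180:330,260:400],None,fx=4,fy=4,interpolation=cv2.INTER_CUBIC))
```

```text
t 17.5 ry 118.6 rx 0.7 z 93.1 F_ry 5.16 F [1.9 4.8 1.9] open -0.0
```

View pics/s4.png

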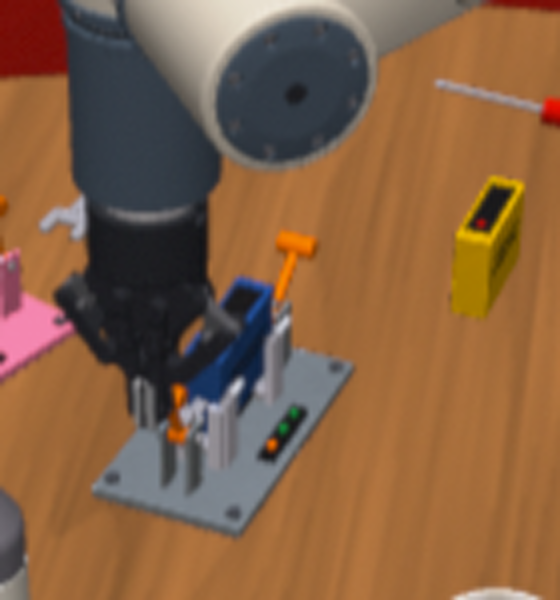

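Request:
apply_moves --steps '[255, 0, 0, 10, 0, 0, 0, 255, -30, 0, 14, 0, 0, 0, 255, -65, 0, 14, 0, 0, 0, 255, -65, 0, -40, 0, 0, 0, 255, -65, 0, -100, 0, 0, 0, 255, -65, 0, -160, 0, 0, 0, 255, -65, 0, -220, 0, 0, 0, 255, -65, 0, -270, 0, 0, 0, 255, -65, 0, -271, 0, 0, 0, 255, -30, 0, -271, 0, 0, 0, 255, 10, 0, -271, 0, 0, 0, 255, 17, 0, -271, 0, 0, 0, 255, 17, 0, -271, 0, 0, 0]'

```text
time_s: 19.18
ee_pos: [532.5, -78.7, 75.6]
orientation: [-0.435, 0.558, 0.435, 0.557]
wrist_force: [0.5, -0.0, -0.3]
opening: -0.1
```

Run:
```python
from h import *
rel()
cv2.imwrite("pics/a3.png",eyes.get_image("wrist"))
im=eyes.get_image("side");cv2.imwrite("pics/s5.png",cv2.resize(im[180:330,260:400],None,fx=4,fy=4,interpolation=cv2.INTER_CUBIC))
```

```text
t 19.18 ry -152.7 rx 0.5 z 75.6 F_ry 0.12 F [ 0.5 -0.  -0.3] open -0.1
```

View pics/a3.png

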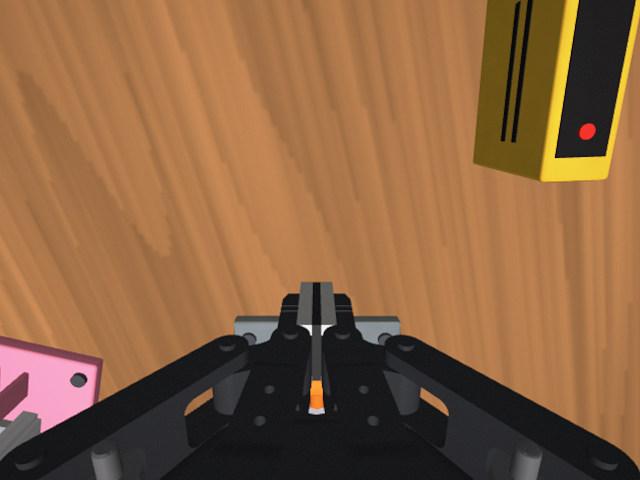

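View pics/s5.png

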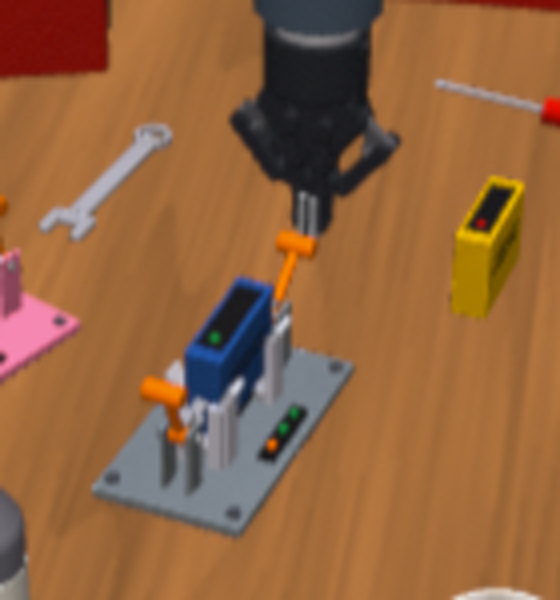

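Request:
apply_moves --steps '[255, 0, 0, 8, 0, 0, 0, 255, 0, 0, 13, 0, 0, 0, 255, -1, 0, 15, 0, 0, 0, 255, -3, 0, 17, 0, 0, 0, 255, -5, 0, 19, 0, 0, 0]'

```text
time_s: 19.9
ee_pos: [536.9, -62.9, 81.8]
orientation: [-0.436, 0.559, 0.433, 0.557]
wrist_force: [-2.1, -10.5, 4.7]
opening: 0.1
```

Run:
```python
from h import *
rel()
```

```text
t 19.9 ry -136.4 rx 0.9 z 81.8 F_ry -10.67 F [ -2.1 -10.5   4.7] open 0.1
```

Request:
apply_moves --steps '[255, 0, 0, -2, 0, 0, 0, 255, 5, 0, -2, 0, 0, 0, 255, 5, 0, -2, 0, 0, 0]'

```text
time_s: 20.27
ee_pos: [536.1, -62.7, 74.9]
orientation: [-0.435, 0.558, 0.435, 0.557]
wrist_force: [0.8, -4.5, 0.5]
opening: 0.1
```

Run:
```python
from h import *
rel()
im=eyes.get_image("side");cv2.imwrite("pics/s6.png",cv2.resize(im[180:330,260:400],None,fx=4,fy=4,interpolation=cv2.INTER_CUBIC))
cv2.imwrite("pics/a4.png",eyes.get_image("wrist"))
```

```text
t 20.27 ry -136.3 rx 0.1 z 74.9 F_ry -4.16 F [ 0.8 -4.5  0.5] open 0.1
```

View pics/s6.png

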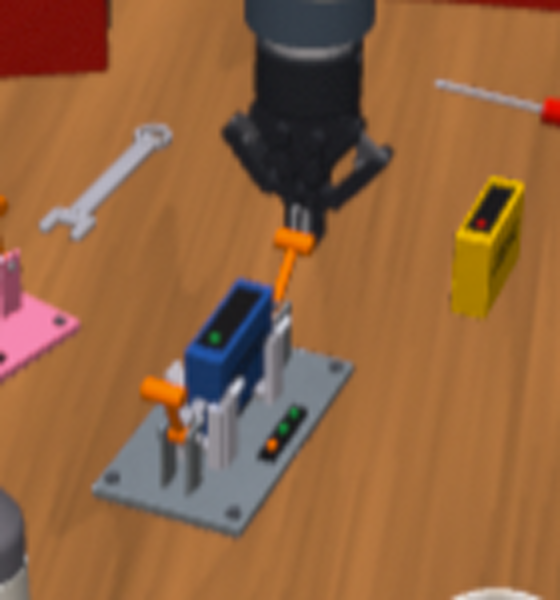

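Request:
apply_moves --steps '[255, 0, 0, 1, 0, 0, 0, 255, -1, 0, 2, 0, 0, 0]'

```text
time_s: 20.62
ee_pos: [536.5, -61.3, 76.5]
orientation: [-0.435, 0.559, 0.434, 0.557]
wrist_force: [-2.2, -6.9, 3.1]
opening: -0.1
```

Run:
```python
from h import *
rel()
```

```text
t 20.62 ry -134.9 rx 0.1 z 76.5 F_ry -7.18 F [-2.2 -6.9  3.1] open -0.1
```

Request:
apply_moves --steps '[255, -1.5, 0, 1, 0, 0, 0, 255, -3, 0, 2, 0, 0, 0, 255, -4, 0, 3, 0, 0, 0]'

```text
time_s: 21.0
ee_pos: [537.4, -58.0, 80.5]
orientation: [-0.435, 0.558, 0.434, 0.557]
wrist_force: [-2.1, -6.9, 3.1]
opening: 0.1
```

Run:
```python
from h import *
rel()
```

```text
t 21.0 ry -131.5 rx 0.1 z 80.5 F_ry -7.18 F [-2.1 -6.9  3.1] open 0.1
```

Request:
apply_moves --steps '[255, -1.5, 0, 1, 0, 0, 0, 255, -3, 0, 2, 0, 0, 0, 255, -4, 0, 3, 0, 0, 0, 255, -5, 0, 4, 0, 0, 0]'

```text
time_s: 21.5
ee_pos: [538.5, -53.4, 85.2]
orientation: [-0.434, 0.558, 0.435, 0.558]
wrist_force: [-1.0, -4.6, 0.6]
opening: -0.0
```

Run:
```python
from h import *
rel()
```

```text
t 21.5 ry -126.7 rx 0.1 z 85.2 F_ry -4.72 F [-1.  -4.6  0.6] open -0.0
```

Request:
apply_moves --steps '[255, -1, 0, 1, 0, 0, 0, 255, -2, 0, 2, 0, 0, 0, 255, -3, 0, 3, 0, 0, 0, 255, -4, 0, 4.5, 0, 0, 0, 255, -5, 0, 6, 0, 0, 0]'

```text
time_s: 22.12
ee_pos: [540.0, -47.6, 90.3]
orientation: [-0.434, 0.558, 0.435, 0.558]
wrist_force: [0.1, -2.1, -0.7]
opening: 0.0
```

Run:
```python
from h import *
rel()
im=eyes.get_image("side");cv2.imwrite("pics/s7.png",cv2.resize(im[180:330,260:400],None,fx=4,fy=4,interpolation=cv2.INTER_CUBIC))
```

```text
t 22.12 ry -120.8 rx 0.2 z 90.3 F_ry -2.01 F [ 0.1 -2.1 -0.7] open 0.0
```

View pics/s7.png

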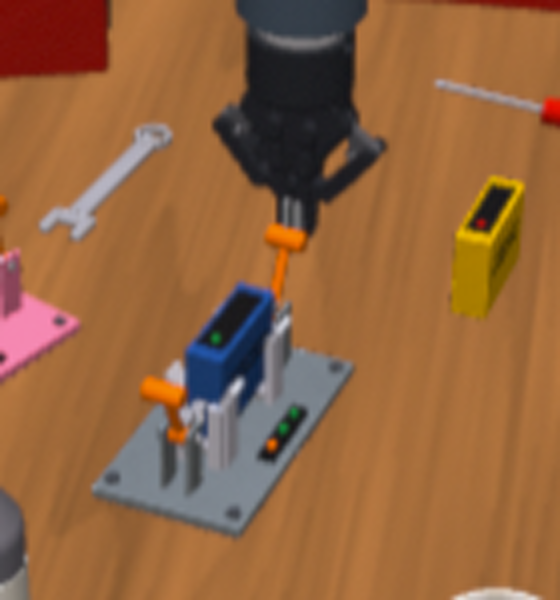

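Request:
apply_moves --steps '[255, -0.6, 0, 1, 0, 0, 0, 255, -1, 0, 2, 0, 0, 0, 255, -1.5, 0, 3, 0, 0, 0]'

```text
time_s: 22.55
ee_pos: [540.8, -45.0, 92.0]
orientation: [-0.435, 0.558, 0.434, 0.558]
wrist_force: [-1.6, -2.8, 1.0]
opening: 0.2
```

Request:
apply_moves --steps '[255, -0.5, 0, 1, 0, 0, 0, 255, -1, 0, 2, 0, 0, 0, 255, -1.5, 0, 3, 0, 0, 0]'

```text
time_s: 22.92
ee_pos: [541.7, -42.0, 93.5]
orientation: [-0.435, 0.558, 0.434, 0.558]
wrist_force: [-0.5, -2.3, 2.0]
opening: 0.4
```

Request:
apply_moves --steps '[255, -0.5, 0, 1, 0, 0, 0, 255, -0.7, 0, 2, 0, 0, 0]'

```text
time_s: 23.18
ee_pos: [542.3, -40.1, 94.2]
orientation: [-0.435, 0.558, 0.434, 0.558]
wrist_force: [-0.3, -4.5, 2.3]
opening: 0.2
```

Request:
apply_moves --steps '[255, -0.5, 0, 1, 0, 0, 0, 255, -1, 0, 2, 0, 0, 0]'

```text
time_s: 23.42
ee_pos: [542.8, -38.0, 95.1]
orientation: [-0.435, 0.558, 0.434, 0.558]
wrist_force: [-0.5, -4.2, 1.8]
opening: -0.2
```

Request:
apply_moves --steps '[255, -0.5, 0, 1, 0, 0, 0, 255, -1, 0, 2, 0, 0, 0]'

```text
time_s: 23.68
ee_pos: [543.3, -36.0, 96.0]
orientation: [-0.435, 0.558, 0.434, 0.558]
wrist_force: [-0.0, -4.3, 0.9]
opening: 0.1
```

Request:
apply_moves --steps '[255, -0.4, 0, 1, 0, 0, 0, 255, -0.8, 0, 2, 0, 0, 0]'

```text
time_s: 23.92
ee_pos: [543.7, -34.1, 96.8]
orientation: [-0.435, 0.558, 0.434, 0.558]
wrist_force: [-0.5, -3.7, -0.3]
opening: 0.2
```

Request:
apply_moves --steps '[255, -0.2, 0, 1, 0, 0, 0, 255, -0.4, 0, 2, 0, 0, 0]'

```text
time_s: 24.18
ee_pos: [544.0, -32.2, 97.2]
orientation: [-0.435, 0.558, 0.435, 0.558]
wrist_force: [0.1, -3.7, 2.1]
opening: 0.0
```

Request:
apply_moves --steps '[255, -0.2, 0, 1, 0, 0, 0, 255, -0.4, 0, 2, 0, 0, 0]'

```text
time_s: 24.42
ee_pos: [544.4, -30.3, 97.5]
orientation: [-0.434, 0.558, 0.435, 0.558]
wrist_force: [0.0, -3.5, 1.4]
opening: -0.1
```

Run:
```python
from h import *
rel()
im=eyes.get_image("side");cv2.imwrite("pics/s8.png",cv2.resize(im[180:330,260:400],None,fx=4,fy=4,interpolation=cv2.INTER_CUBIC))
```

```text
t 24.43 ry -102.9 rx 0.1 z 97.5 F_ry -3.41 F [ 0.  -3.5  1.4] open -0.1
```

View pics/s8.png

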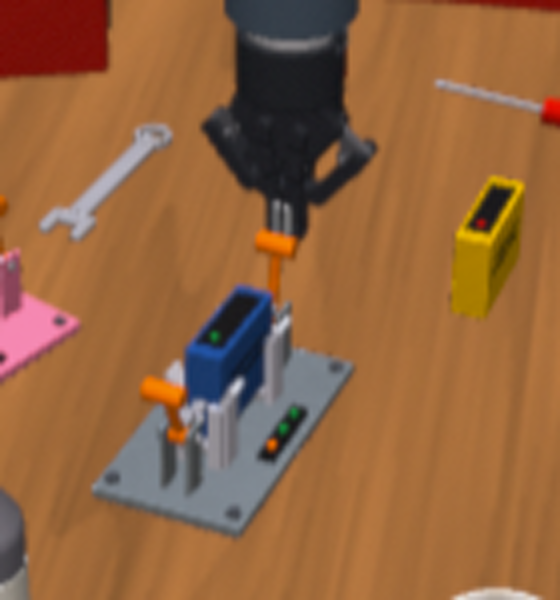

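Request:
apply_moves --steps '[255, -0.2, 0, 1, 0, 0, 0, 255, -0.3, 0, 2, 0, 0, 0]'

```text
time_s: 24.72
ee_pos: [544.9, -28.3, 97.9]
orientation: [-0.434, 0.558, 0.435, 0.558]
wrist_force: [-0.6, -3.7, 1.6]
opening: 0.0
```

Request:
apply_moves --steps '[255, 0, 0, 1, 0, 0, 0, 255, 0, 0, 2, 0, 0, 0]'

```text
time_s: 24.98
ee_pos: [545.4, -26.4, 97.9]
orientation: [-0.434, 0.558, 0.435, 0.558]
wrist_force: [-0.7, -3.7, 1.4]
opening: 0.4
```

Request:
apply_moves --steps '[255, 0, 0, 1, 0, 0, 0, 255, 0, 0, 2, 0, 0, 0]'

```text
time_s: 25.22
ee_pos: [545.9, -24.5, 97.9]
orientation: [-0.434, 0.558, 0.435, 0.558]
wrist_force: [-0.1, -3.6, 1.5]
opening: 0.1
```

Request:
apply_moves --steps '[255, 0, 0, 1, 0, 0, 0, 255, 0, 0, 2, 0, 0, 0]'

```text
time_s: 25.48
ee_pos: [546.4, -22.5, 97.9]
orientation: [-0.434, 0.558, 0.434, 0.558]
wrist_force: [-1.2, -3.7, 2.6]
opening: -0.2
```

Request:
apply_moves --steps '[255, 0, 0, 1, 0, 0, 0, 255, 0, 0, 2, 0, 0, 0]'

```text
time_s: 25.72
ee_pos: [547.0, -20.6, 97.9]
orientation: [-0.435, 0.558, 0.435, 0.558]
wrist_force: [-1.3, -3.7, 1.6]
opening: 0.2
```

Request:
apply_moves --steps '[255, 0, 0, 1, 0, 0, 0, 255, 0, 0, 2, 0, 0, 0]'

```text
time_s: 25.98
ee_pos: [547.5, -18.7, 97.9]
orientation: [-0.435, 0.558, 0.434, 0.558]
wrist_force: [-0.8, -4.1, 1.4]
opening: -0.1
```

Request:
apply_moves --steps '[255, 0, 0, 1, 0, 0, 0, 255, 0, 0, 2, 0, 0, 0]'

```text
time_s: 26.22
ee_pos: [548.0, -16.8, 97.9]
orientation: [-0.435, 0.558, 0.434, 0.558]
wrist_force: [-1.3, -4.9, 1.8]
opening: 0.3
```

Run:
```python
from h import *
rel()
im=eyes.get_image("side");cv2.imwrite("pics/s9.png",cv2.resize(im[180:330,260:400],None,fx=4,fy=4,interpolation=cv2.INTER_CUBIC))
```

```text
t 26.23 ry -88.9 rx 0.3 z 97.9 F_ry -5.09 F [-1.3 -4.9  1.8] open 0.3
```

View pics/s9.png

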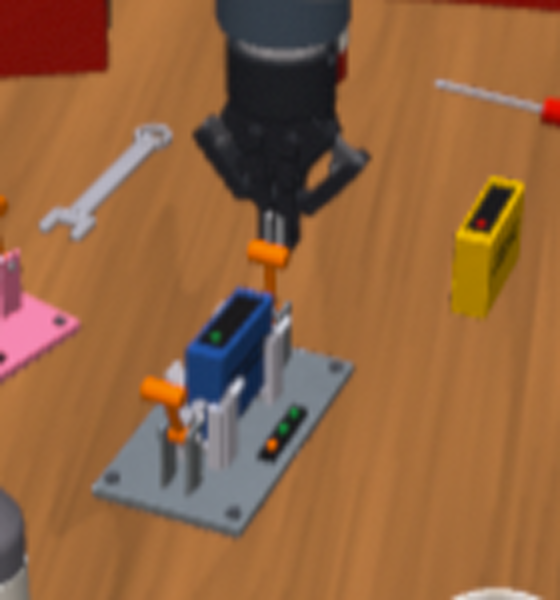

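Request:
apply_moves --steps '[255, 0, 0, 0.7, 0, 0, 0, 255, 0, 0, 1.4, 0, 0, 0]'

```text
time_s: 26.52
ee_pos: [548.3, -15.4, 97.9]
orientation: [-0.435, 0.558, 0.434, 0.558]
wrist_force: [-0.5, -4.3, 1.0]
opening: 0.0
```

Request:
apply_moves --steps '[255, 0, 0, 0.7, 0, 0, 0, 255, 0, 0, 1.2, 0, 0, 0]'

```text
time_s: 26.78
ee_pos: [548.6, -14.2, 97.9]
orientation: [-0.435, 0.558, 0.434, 0.558]
wrist_force: [-1.1, -5.8, 2.5]
opening: 0.0
```

Request:
apply_moves --steps '[255, 0, 0, 0.6, 0, 0, 0, 255, 0, 0, 1, 0, 0, 0]'

```text
time_s: 27.02
ee_pos: [548.8, -13.3, 97.9]
orientation: [-0.435, 0.558, 0.434, 0.558]
wrist_force: [-1.4, -4.0, 0.8]
opening: 0.3
```

Request:
apply_moves --steps '[255, 0, 0, 0.7, 0, 0, 0, 255, 0, 0, 1.4, 0, 0, 0]'

```text
time_s: 27.28
ee_pos: [549.2, -11.9, 97.8]
orientation: [-0.435, 0.558, 0.434, 0.558]
wrist_force: [-1.2, -5.2, 2.1]
opening: 0.1
```

Request:
apply_moves --steps '[255, 0, 0, 0.7, 0, 0, 0, 255, 0, 0, 1.2, 0, 0, 0]'

```text
time_s: 27.52
ee_pos: [549.4, -10.8, 97.8]
orientation: [-0.435, 0.558, 0.434, 0.558]
wrist_force: [-1.0, -4.7, 1.3]
opening: 0.4
```

Request:
apply_moves --steps '[255, 0, 0, 0.6, 0, 0, 0, 255, 0, 0, 1.2, 0, 0, 0]'

```text
time_s: 27.78
ee_pos: [549.7, -9.6, 97.7]
orientation: [-0.434, 0.558, 0.435, 0.558]
wrist_force: [-0.6, -4.4, 0.4]
opening: 0.1
```

Run:
```python
from h import *
rel()
im=eyes.get_image("side");cv2.imwrite("pics/s10.png",cv2.resize(im[190:310,280:370],None,fx=6,fy=5,interpolation=cv2.INTER_CUBIC))
```

```text
t 27.77 ry -81.6 rx 0.2 z 97.7 F_ry -4.44 F [-0.6 -4.4  0.4] open 0.1
```

View pics/s10.png

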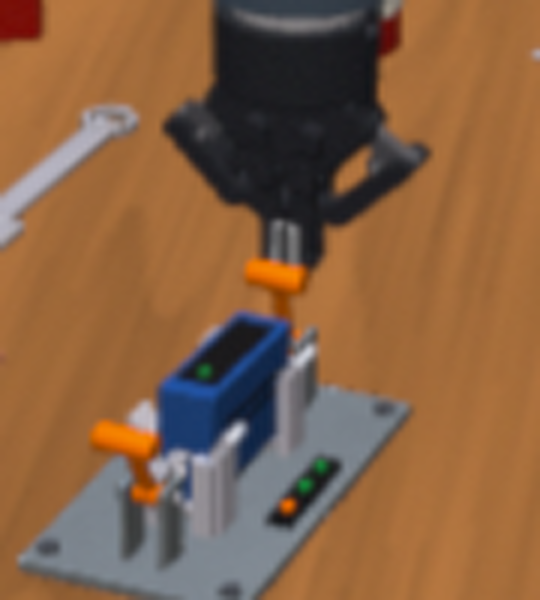

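Request:
apply_moves --steps '[255, 0, 0, 0.7, 0, 0, 0, 255, 0, 0, 1.2, 0, 0, 0]'

```text
time_s: 28.08
ee_pos: [550.0, -8.5, 97.6]
orientation: [-0.434, 0.558, 0.435, 0.558]
wrist_force: [-0.1, -5.2, -0.6]
opening: 0.1
```

Request:
apply_moves --steps '[255, 0, 0, 0.7, 0, 0, 0, 255, 0, 0, 1.2, 0, 0, 0]'

```text
time_s: 28.32
ee_pos: [550.2, -7.4, 97.4]
orientation: [-0.434, 0.558, 0.434, 0.558]
wrist_force: [0.2, -6.3, -0.8]
opening: 0.2
```

Request:
apply_moves --steps '[255, 0, 0, 0.6, 0, 0, 0, 255, 0, 0, 1, 0, 0, 0]'

```text
time_s: 28.58
ee_pos: [550.4, -6.5, 97.3]
orientation: [-0.434, 0.558, 0.434, 0.558]
wrist_force: [-0.3, -5.4, -2.5]
opening: -0.2
```

Request:
apply_moves --steps '[255, 0.5, 0, 0.6, 0, 0, 0, 255, 0.8, 0, 1.2, 0, 0, 0]'

```text
time_s: 28.82
ee_pos: [550.8, -5.5, 97.0]
orientation: [-0.435, 0.558, 0.434, 0.558]
wrist_force: [-0.3, -6.7, 2.2]
opening: -0.1
```

Request:
apply_moves --steps '[255, 0.3, 0, 0.6, 0, 0, 0, 255, 0.5, 0, 1, 0, 0, 0]'

```text
time_s: 29.08
ee_pos: [551.0, -4.7, 96.8]
orientation: [-0.435, 0.558, 0.434, 0.558]
wrist_force: [-1.2, -7.0, 3.0]
opening: -0.2
```

Run:
```python
from h import *
rel()
im=eyes.get_image("side");cv2.imwrite("pics/s11.png",cv2.resize(im[190:310,280:370],None,fx=6,fy=5,interpolation=cv2.INTER_CUBIC))
```

```text
t 29.07 ry -76.5 rx 0.3 z 96.8 F_ry -7.04 F [-1.2 -7.   3. ] open -0.2
```

View pics/s11.png

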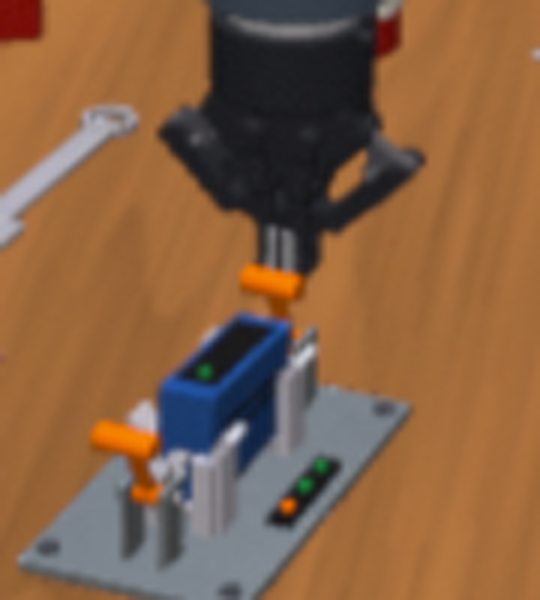

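Request:
apply_moves --steps '[255, 0, 0, 0.3, 0, 0, 0, 255, 0, 0, 0.6, 0, 0, 0]'

```text
time_s: 29.38
ee_pos: [551.0, -4.4, 96.7]
orientation: [-0.435, 0.558, 0.434, 0.557]
wrist_force: [-1.8, -8.7, 2.9]
opening: 0.2
```

Request:
apply_moves --steps '[255, 0, 0, 0.3, 0, 0, 0, 255, 0, 0, 0.6, 0, 0, 0]'

```text
time_s: 29.62
ee_pos: [551.1, -4.0, 96.7]
orientation: [-0.435, 0.558, 0.434, 0.557]
wrist_force: [-2.2, -8.2, 2.3]
opening: -0.0
```

Request:
apply_moves --steps '[255, 0, 0, 0.3, 0, 0, 0, 255, 0, 0, 0.5, 0, 0, 0]'

```text
time_s: 29.88
ee_pos: [551.2, -3.7, 96.6]
orientation: [-0.435, 0.559, 0.434, 0.557]
wrist_force: [-1.1, -9.2, 2.3]
opening: -0.3
```

Request:
apply_moves --steps '[255, 0, 0, 0.3, 0, 0, 0, 255, 0, 0, 0.5, 0, 0, 0]'

```text
time_s: 30.12
ee_pos: [551.2, -3.4, 96.6]
orientation: [-0.435, 0.559, 0.434, 0.557]
wrist_force: [-0.7, -9.9, 2.8]
opening: 0.1
```

B feels its stop: the force climbed to 10 N with hardly any motion. Now the other lever.

Request:
apply_moves --steps '[255, 0, 0, -10, 0, 0, 0, 255, -15, 0, -14, 0, 0, 0, 255, -50, 0, -14, 0, 0, 0, 255, -55, 0, 40, 0, 0, 0, 255, -55, 0, 100, 0, 0, 0, 255, -55, 0, 160, 0, 0, 0, 255, -55, 0, 209, 0, 0, 0, 255, -55, 0, 209, 0, 0, 0, 255, -20, 0, 209, 0, 0, 0, 255, 3, 0, 209, 0, 0, 0, 255, 3, 0, 209, 0, 0, 0]'

```text
time_s: 31.5
ee_pos: [601.7, 199.9, 92.5]
orientation: [-0.434, 0.559, 0.435, 0.557]
wrist_force: [0.0, 0.2, 1.0]
opening: 0.2
```

Run:
```python
from h import *
rel()
cv2.imwrite("pics/a5.png",eyes.get_image("wrist"))
im=eyes.get_image("side");cv2.imwrite("pics/s12.png",cv2.resize(im[190:310,280:370],None,fx=6,fy=5,interpolation=cv2.INTER_CUBIC))
```

```text
t 31.5 ry 134.4 rx -0.8 z 92.5 F_ry 0.23 F [0.  0.2 1. ] open 0.2
```

View pics/a5.png

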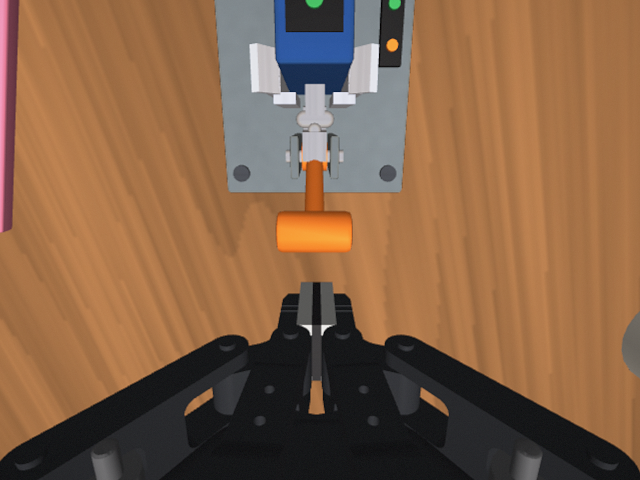

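View pics/s12.png

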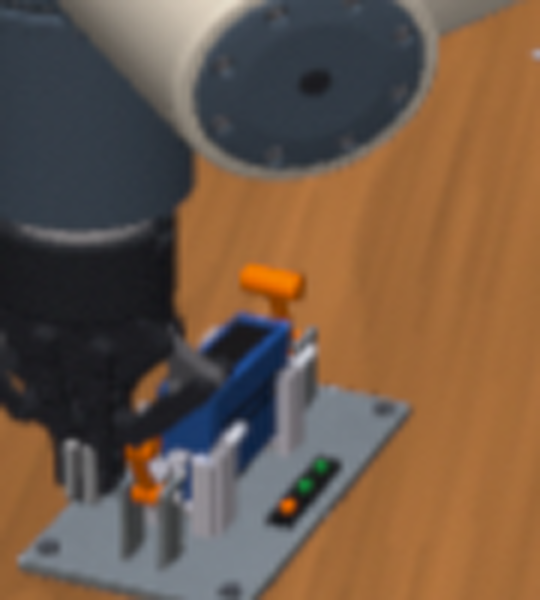

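Lever A's crossbar is at (314,232) with the fingers just outside it. The ear looks seated in the jaw. I'll swing A in.

Request:
apply_moves --steps '[255, 0, 0, -8, 0, 0, 0, 255, 0, 0, -13, 0, 0, 0, 255, -0.5, 0, -15, 0, 0, 0, 255, -1, 0, -17, 0, 0, 0]'

```text
time_s: 32.1
ee_pos: [598.7, 184.1, 94.9]
orientation: [-0.434, 0.558, 0.434, 0.558]
wrist_force: [0.5, 1.7, 0.4]
opening: -0.0
```

Request:
apply_moves --steps '[255, -0.5, 0, -1, 0, 0, 0, 255, -1, 0, -2, 0, 0, 0, 255, -1.5, 0, -3, 0, 0, 0]'

```text
time_s: 32.48
ee_pos: [598.2, 181.8, 96.3]
orientation: [-0.435, 0.557, 0.435, 0.558]
wrist_force: [1.1, 4.2, 0.6]
opening: 0.0
```

Request:
apply_moves --steps '[255, -0.5, 0, -1, 0, 0, 0, 255, -1, 0, -2, 0, 0, 0]'

```text
time_s: 32.72
ee_pos: [597.7, 179.7, 97.5]
orientation: [-0.435, 0.557, 0.435, 0.558]
wrist_force: [1.4, 4.2, 2.4]
opening: -0.2
```

Run:
```python
from h import *
rel()
```

```text
t 32.73 ry 113.7 rx 0.3 z 97.5 F_ry 4.38 F [1.4 4.2 2.4] open -0.2
```

Request:
apply_moves --steps '[255, 0, 0, -1, 0, 0, 0, 255, -0.2, 0, -2, 0, 0, 0]'

```text
time_s: 32.98
ee_pos: [597.3, 177.5, 97.7]
orientation: [-0.435, 0.557, 0.434, 0.558]
wrist_force: [0.2, 4.1, 1.8]
opening: 0.4
```

Request:
apply_moves --steps '[255, -0.2, 0, -1, 0, 0, 0, 255, -0.4, 0, -2, 0, 0, 0]'

```text
time_s: 33.22
ee_pos: [596.6, 175.4, 97.8]
orientation: [-0.435, 0.558, 0.434, 0.558]
wrist_force: [1.9, 5.3, 1.7]
opening: -0.0
```

Request:
apply_moves --steps '[255, 0, 0, -1, 0, 0, 0, 255, -0.2, 0, -2, 0, 0, 0]'

```text
time_s: 33.48
ee_pos: [596.1, 173.5, 98.0]
orientation: [-0.435, 0.558, 0.435, 0.558]
wrist_force: [0.7, 5.1, 1.8]
opening: 0.0
```

Request:
apply_moves --steps '[255, 0, 0, -1, 0, 0, 0, 255, -0.2, 0, -2, 0, 0, 0]'

```text
time_s: 33.72
ee_pos: [595.6, 171.6, 98.2]
orientation: [-0.434, 0.558, 0.435, 0.558]
wrist_force: [1.9, 5.3, 2.1]
opening: 0.3
```

Request:
apply_moves --steps '[255, 0, 0, -1, 0, 0, 0, 255, -0.2, 0, -2, 0, 0, 0]'

```text
time_s: 33.98
ee_pos: [595.0, 169.6, 98.3]
orientation: [-0.435, 0.558, 0.435, 0.558]
wrist_force: [1.4, 4.7, 2.7]
opening: 0.0
```

Request:
apply_moves --steps '[255, 0, 0, -1, 0, 0, 0, 255, 0, 0, -2, 0, 0, 0]'

```text
time_s: 34.22
ee_pos: [594.4, 167.5, 98.2]
orientation: [-0.435, 0.558, 0.434, 0.558]
wrist_force: [0.7, 4.0, 1.8]
opening: 0.5
```

Request:
apply_moves --steps '[255, 0, 0, -1, 0, 0, 0, 255, 0, 0, -2, 0, 0, 0]'

```text
time_s: 34.48
ee_pos: [593.9, 165.5, 98.2]
orientation: [-0.434, 0.558, 0.434, 0.558]
wrist_force: [1.3, 4.5, 2.2]
opening: -0.0
```

Request:
apply_moves --steps '[255, 0, 0, -1, 0, 0, 0, 255, 0, 0, -1.8, 0, 0, 0]'

```text
time_s: 34.72
ee_pos: [593.4, 163.8, 98.2]
orientation: [-0.434, 0.558, 0.434, 0.558]
wrist_force: [0.9, 4.3, 1.7]
opening: -0.2
```

Request:
apply_moves --steps '[255, 0, 0, -0.8, 0, 0, 0, 255, 0, 0, -1.6, 0, 0, 0]'

```text
time_s: 34.98
ee_pos: [593.1, 162.4, 98.2]
orientation: [-0.434, 0.558, 0.435, 0.558]
wrist_force: [0.4, 3.7, 2.3]
opening: -0.3
```

Request:
apply_moves --steps '[255, 0, 0, -0.8, 0, 0, 0, 255, 0, 0, -1.6, 0, 0, 0]'

```text
time_s: 35.22
ee_pos: [592.7, 160.8, 98.3]
orientation: [-0.435, 0.558, 0.434, 0.558]
wrist_force: [-0.1, 3.4, 1.7]
opening: -0.2
```

Request:
apply_moves --steps '[255, 0, 0, -0.8, 0, 0, 0, 255, 0, 0, -1.6, 0, 0, 0]'

```text
time_s: 35.48
ee_pos: [592.3, 159.2, 98.2]
orientation: [-0.434, 0.558, 0.434, 0.558]
wrist_force: [1.3, 3.1, 1.7]
opening: 0.1
```

Run:
```python
from h import *
rel()
cv2.imwrite("pics/a6.png",eyes.get_image("wrist"))
im=eyes.get_image("side");cv2.imwrite("pics/s13.png",cv2.resize(im[190:310,280:370],None,fx=6,fy=5,interpolation=cv2.INTER_CUBIC))
```

```text
t 35.48 ry 92.6 rx 0.1 z 98.2 F_ry 3.3 F [1.3 3.1 1.7] open 0.1
```

View pics/a6.png

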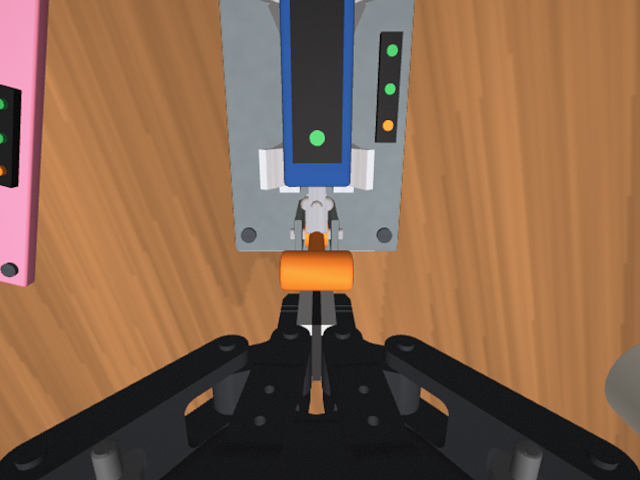

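View pics/s13.png

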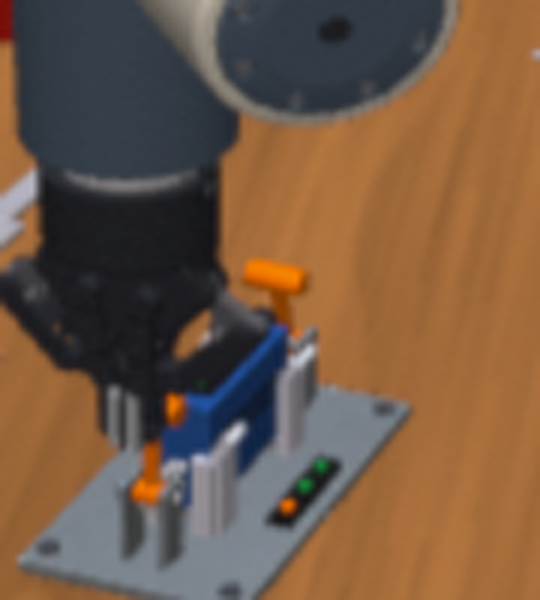

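Request:
apply_moves --steps '[255, 0, 0, -0.8, 0, 0, 0, 255, 0, 0, -1.6, 0, 0, 0]'

```text
time_s: 35.83
ee_pos: [592.0, 157.8, 98.3]
orientation: [-0.435, 0.558, 0.435, 0.558]
wrist_force: [0.3, 4.2, 2.4]
opening: 0.1
```

Request:
apply_moves --steps '[255, 0, 0, -0.8, 0, 0, 0, 255, 0, 0, -1.6, 0, 0, 0]'

```text
time_s: 36.08
ee_pos: [591.6, 156.1, 98.3]
orientation: [-0.435, 0.558, 0.434, 0.558]
wrist_force: [1.4, 2.9, 1.8]
opening: -0.1
```

Request:
apply_moves --steps '[255, 0, 0, -0.7, 0, 0, 0, 255, 0, 0, -1.4, 0, 0, 0]'

```text
time_s: 36.33
ee_pos: [591.2, 154.8, 98.3]
orientation: [-0.435, 0.558, 0.435, 0.558]
wrist_force: [-0.2, 2.9, 1.4]
opening: 0.0
```

Request:
apply_moves --steps '[255, 0, 0, -0.7, 0, 0, 0, 255, 0, 0, -1.4, 0, 0, 0]'

```text
time_s: 36.58
ee_pos: [590.9, 153.5, 98.3]
orientation: [-0.435, 0.558, 0.435, 0.558]
wrist_force: [1.1, 3.7, 2.1]
opening: -0.0
```

Request:
apply_moves --steps '[255, 0, 0, -0.7, 0, 0, 0, 255, 0, 0, -1.4, 0, 0, 0]'

```text
time_s: 36.83
ee_pos: [590.5, 152.1, 98.2]
orientation: [-0.435, 0.558, 0.434, 0.558]
wrist_force: [1.0, 2.6, 2.4]
opening: -0.4
```

Request:
apply_moves --steps '[255, 0, 0, -0.7, 0, 0, 0, 255, 0, 0, -1.4, 0, 0, 0]'

```text
time_s: 37.08
ee_pos: [590.2, 150.8, 98.2]
orientation: [-0.434, 0.558, 0.435, 0.558]
wrist_force: [1.1, 4.0, 2.7]
opening: 0.2
```

Request:
apply_moves --steps '[255, 0, 0, -0.6, 0, 0, 0, 255, 0, 0, -1.2, 0, 0, 0]'

```text
time_s: 37.33
ee_pos: [590.0, 149.7, 98.2]
orientation: [-0.434, 0.558, 0.435, 0.558]
wrist_force: [0.8, 4.1, 1.1]
opening: -0.0
```

Request:
apply_moves --steps '[255, 0, 0, -0.6, 0, 0, 0, 255, 0, 0, -1.2, 0, 0, 0]'

```text
time_s: 37.58
ee_pos: [589.7, 148.8, 98.2]
orientation: [-0.434, 0.558, 0.435, 0.558]
wrist_force: [2.7, 5.4, 0.9]
opening: 0.2
```

Request:
apply_moves --steps '[255, 0.2, 0, -0.5, 0, 0, 0, 255, 0.4, 0, -1, 0, 0, 0]'

```text
time_s: 37.83
ee_pos: [589.6, 148.2, 98.1]
orientation: [-0.434, 0.557, 0.435, 0.558]
wrist_force: [0.9, 7.2, 2.6]
opening: 0.0
```

Request:
apply_moves --steps '[255, 0, 0, -0.4, 0, 0, 0, 255, 0, 0, -0.8, 0, 0, 0]'

```text
time_s: 38.08
ee_pos: [589.5, 147.7, 98.1]
orientation: [-0.434, 0.557, 0.435, 0.558]
wrist_force: [1.2, 6.6, 0.4]
opening: -0.3
```

Request:
apply_moves --steps '[255, 0, 0, -0.3, 0, 0, 0, 255, 0, 0, -0.6, 0, 0, 0]'

```text
time_s: 38.33
ee_pos: [589.4, 147.4, 98.1]
orientation: [-0.434, 0.557, 0.435, 0.559]
wrist_force: [0.5, 7.7, 0.6]
opening: -0.2
```

Request:
apply_moves --steps '[255, 0, 0, -0.3, 0, 0, 0, 255, 0, 0, -0.6, 0, 0, 0]'

```text
time_s: 38.58
ee_pos: [589.3, 147.0, 98.0]
orientation: [-0.434, 0.557, 0.435, 0.559]
wrist_force: [1.7, 8.1, 0.6]
opening: -0.0
```

Request:
apply_moves --steps '[255, 0, 0, -0.3, 0, 0, 0, 255, 0, 0, -0.5, 0, 0, 0]'

```text
time_s: 38.83
ee_pos: [589.2, 146.7, 98.1]
orientation: [-0.434, 0.557, 0.435, 0.559]
wrist_force: [0.9, 8.3, 0.2]
opening: 0.1
```

Run:
```python
from h import *
rel()
```

```text
t 38.83 ry 79.7 rx 0.2 z 98.1 F_ry 8.26 F [0.9 8.3 0.2] open 0.1
```

Request:
apply_moves --steps '[255, 0, 0, -0.3, 0, 0, 0, 255, 0, 0, -0.6, 0, 0, 0]'

```text
time_s: 39.08
ee_pos: [589.2, 146.3, 98.0]
orientation: [-0.434, 0.557, 0.435, 0.559]
wrist_force: [1.7, 9.3, 0.8]
opening: 0.0
```

Request:
apply_moves --steps '[255, 0, 0, -0.3, 0, 0, 0, 255, 0, 0, -0.6, 0, 0, 0]'

```text
time_s: 39.33
ee_pos: [589.1, 146.0, 98.0]
orientation: [-0.434, 0.557, 0.435, 0.559]
wrist_force: [1.3, 10.6, 0.8]
opening: -0.0
```

Request:
apply_moves --steps '[255, 0, 0, -0.3, 0, 0, 0, 255, 0, 0, -0.5, 0, 0, 0, 255, 0, 0, -0.5, 0, 0, 0]'

```text
time_s: 39.7
ee_pos: [589.0, 145.7, 98.0]
orientation: [-0.434, 0.556, 0.435, 0.559]
wrist_force: [2.2, 11.4, 0.4]
opening: 0.4
```

A is home at 11 N. I'll back off and look before checking B again.

Request:
apply_moves --steps '[255, 0, 0, 10, 0, 0, 0, 255, -20, 0, 14, 0, 0, 0, 255, -80, 0, 14, 0, 0, 0, 255, -105, 0, -20, 0, 0, 0, 255, -105, 0, -60, 0, 0, 0, 255, -105, 0, -60, 0, 0, 0, 255, -105, 0, -60, 0, 0, 0]'

```text
time_s: 40.58
ee_pos: [573.2, 84.6, 202.4]
orientation: [-0.434, 0.559, 0.434, 0.557]
wrist_force: [0.1, 0.3, -0.1]
opening: -0.1
```

Run:
```python
from h import *
rel()
np.save("k2.npy",eyes.get_calibration("wrist"),allow_pickle=True);cv2.imwrite("pics/k2.png",eyes.get_image("wrist"))
np.save("k2s.npy",eyes.get_calibration("side"),allow_pickle=True)
im=eyes.get_image("side");cv2.imwrite("pics/side2.png",im);cv2.imwrite("pics/s14.png",cv2.resize(im[190:310,280:370],None,fx=6,fy=5,interpolation=cv2.INTER_CUBIC))
```

```text
t 40.58 ry 15.5 rx -0.1 z 202.4 F_ry 0.34 F [ 0.1  0.3 -0.1] open -0.1
```

View pics/k2.png

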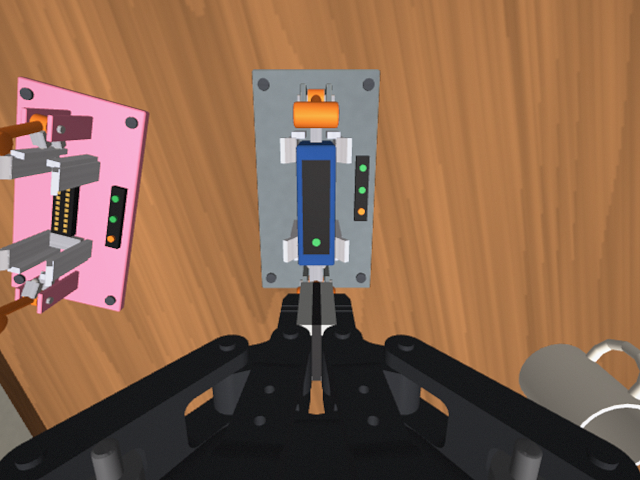

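View pics/s14.png

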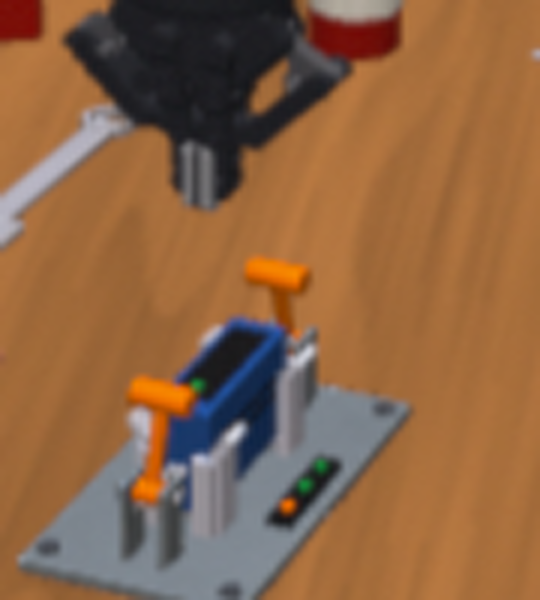

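Request:
apply_moves --steps '[255, 0, 0, -60, 0, 0, 0, 255, 0, 0, -115, 0, 0, 0, 255, 40, 0, -117, 0, 0, 0, 255, 85, 0, -117, 0, 0, 0, 255, 105, 0, -117, 0, 0, 0, 255, 105, 0, -110, 0, 0, 0, 255, 105, 0, -105, 0, 0, 0, 255, 105, 0, -105, 0, 0, 0]'

```text
time_s: 41.68
ee_pos: [549.0, -15.7, 99.2]
orientation: [-0.435, 0.557, 0.434, 0.558]
wrist_force: [0.8, -0.2, 0.1]
opening: -0.3
```

Run:
```python
from h import *
rel()
c=np.load("k2.npy",allow_pickle=True).item()
print((onz(c,(316,115),107)[:2]-C)@u)
q=[(297,144),(335,143.5),(336,264),(298,265)]
P=np.array([onz(c,p,93) for p in q]);print(P.round(1).tolist(),P.mean(0).round(1))
l=P[:2].mean(0)-P[2:].mean(0);print(np.linalg.norm(l))
```

```text
t 41.67 ry -87.6 rx 1.1 z 99.2 F_ry 0.04 F [ 0.8 -0.2  0.1] open -0.3
-62.55107556978193
[[570.7, 23.7, 93.0], [545.7, 29.6, 93.0], [565.2, 115.1, 93.0], [592.9, 108.9, 93.0]] [568.6  69.3  93. ]
87.82314442449473
```

Request:
apply_moves --steps '[255, 1, 0, 3, 0, 0, 0, 255, 1, 0, 5, 0, 0, 0, 255, 1, 0, 6, 0, 0, 0, 255, 1, 0, 6.5, 0, 0, 0]'

```text
time_s: 42.18
ee_pos: [549.5, -10.7, 97.0]
orientation: [-0.435, 0.558, 0.434, 0.558]
wrist_force: [-1.2, -2.6, 1.8]
opening: 0.1
```

Request:
apply_moves --steps '[255, 0, 0, 0.5, 0, 0, 0, 255, 0, 0, 1, 0, 0, 0]'

```text
time_s: 42.42
ee_pos: [549.5, -10.4, 97.0]
orientation: [-0.435, 0.559, 0.434, 0.557]
wrist_force: [-0.4, -6.6, 1.2]
opening: -0.0
```

Request:
apply_moves --steps '[255, 0, 0, 0.5, 0, 0, 0, 255, 0, 0, 1, 0, 0, 0]'

```text
time_s: 42.68
ee_pos: [549.6, -9.8, 97.0]
orientation: [-0.435, 0.559, 0.434, 0.557]
wrist_force: [-1.0, -6.5, 1.4]
opening: -0.0
```

Request:
apply_moves --steps '[255, 0, 0, 0.4, 0, 0, 0, 255, 0, 0, 0.8, 0, 0, 0]'

```text
time_s: 42.92
ee_pos: [549.8, -9.3, 96.9]
orientation: [-0.435, 0.559, 0.434, 0.557]
wrist_force: [0.0, -8.4, 2.1]
opening: -0.0
```

Request:
apply_moves --steps '[255, 0, 0, 0.3, 0, 0, 0, 255, 0, 0, 0.6, 0, 0, 0]'

```text
time_s: 43.18
ee_pos: [549.8, -9.0, 96.9]
orientation: [-0.435, 0.559, 0.434, 0.557]
wrist_force: [-0.3, -7.7, 0.5]
opening: 0.2
```

Request:
apply_moves --steps '[255, 0, 0, 0.3, 0, 0, 0, 255, 0, 0, 0.5, 0, 0, 0]'

```text
time_s: 43.42
ee_pos: [549.9, -8.6, 96.9]
orientation: [-0.435, 0.559, 0.434, 0.557]
wrist_force: [-0.9, -8.5, 1.3]
opening: 0.4
```

Request:
apply_moves --steps '[255, 0, 0, 0.3, 0, 0, 0, 255, 0, 0, 0.6, 0, 0, 0]'

```text
time_s: 43.68
ee_pos: [550.0, -8.3, 96.9]
orientation: [-0.435, 0.559, 0.434, 0.557]
wrist_force: [-0.3, -9.8, 1.6]
opening: 0.1
```

Request:
apply_moves --steps '[255, 0, 0, 0.3, 0, 0, 0, 255, 0, 0, 0.6, 0, 0, 0, 255, 0, 0, 0.6, 0, 0, 0]'

```text
time_s: 44.05
ee_pos: [550.1, -7.9, 96.9]
orientation: [-0.435, 0.559, 0.434, 0.556]
wrist_force: [-0.4, -9.9, 0.5]
opening: -0.1
```

Request:
apply_moves --steps '[255, 0, 0, 0.2, 0, 0, 0, 255, 0, 0, 0.4, 0, 0, 0, 255, 0, 0, 0.4, 0, 0, 0]'

```text
time_s: 44.42
ee_pos: [550.1, -7.7, 96.8]
orientation: [-0.435, 0.56, 0.434, 0.556]
wrist_force: [-1.1, -10.3, 0.1]
opening: -0.4
```

Request:
apply_moves --steps '[255, 0, 0, -10, 0, 0, 0, 255, -20, 0, -14, 0, 0, 0, 255, -55, 0, -10, 0, 0, 0, 255, -60, 0, 50, 0, 0, 0, 255, -60, 0, 110, 0, 0, 0, 255, -60, 0, 172, 0, 0, 0, 255, -60, 0, 174, 0, 0, 0, 255, -30, 0, 174, 0, 0, 0, 255, -1, 0, 174, 0, 0, 0, 255, -1, 0, 174, 0, 0, 0]'

```text
time_s: 45.68
ee_pos: [591.8, 162.9, 95.6]
orientation: [-0.434, 0.56, 0.435, 0.556]
wrist_force: [-0.0, -0.4, 0.5]
opening: -0.0
```

Run:
```python
from h import *
rel()
```

```text
t 45.67 ry 96.0 rx -1.3 z 95.6 F_ry -0.4 F [-0.  -0.4  0.5] open -0.0
```

Request:
apply_moves --steps '[255, -1, 1, -7, 0, 0, 0, 255, -1, 1, -12, 0, 0, 0, 255, -1, 1, -14.5, 0, 0, 0, 255, -1, 1, -15, 0, 0, 0]'

```text
time_s: 46.18
ee_pos: [589.1, 149.3, 99.4]
orientation: [-0.434, 0.558, 0.434, 0.558]
wrist_force: [-0.1, -0.3, 0.6]
opening: 0.0
```

Request:
apply_moves --steps '[255, 0, 0, -0.5, 0, 0, 0, 255, 0, 0, -1, 0, 0, 0]'

```text
time_s: 46.42
ee_pos: [588.8, 149.0, 99.0]
orientation: [-0.434, 0.557, 0.435, 0.558]
wrist_force: [0.3, 1.8, 0.2]
opening: 0.2
```

Request:
apply_moves --steps '[255, 0, 0, -0.6, 0, 0, 0, 255, 0, 0, -1.2, 0, 0, 0]'

```text
time_s: 46.68
ee_pos: [588.8, 148.7, 99.0]
orientation: [-0.434, 0.557, 0.435, 0.559]
wrist_force: [2.1, 5.4, -0.7]
opening: -0.1
```

Request:
apply_moves --steps '[255, 0, 0, -0.4, 0, 0, 0, 255, 0, 0, -0.8, 0, 0, 0]'

```text
time_s: 46.92
ee_pos: [588.7, 148.3, 99.0]
orientation: [-0.434, 0.557, 0.435, 0.559]
wrist_force: [0.2, 6.1, 0.1]
opening: -0.1
```

Request:
apply_moves --steps '[255, 0, 0, -0.3, 0, 0, 0, 255, 0, 0, -0.6, 0, 0, 0]'

```text
time_s: 47.18
ee_pos: [588.6, 147.9, 99.0]
orientation: [-0.434, 0.557, 0.435, 0.559]
wrist_force: [1.0, 6.4, 0.3]
opening: 0.1
```

Request:
apply_moves --steps '[255, 0, 0, -0.5, 0, 0, 0, 255, 0, 0, -1, 0, 0, 0]'

```text
time_s: 47.42
ee_pos: [588.4, 147.3, 99.0]
orientation: [-0.434, 0.556, 0.435, 0.559]
wrist_force: [2.0, 7.5, -1.0]
opening: 0.1
```

Request:
apply_moves --steps '[255, 0, 0, -0.4, 0, 0, 0, 255, 0, 0, -0.8, 0, 0, 0]'

```text
time_s: 47.68
ee_pos: [588.3, 146.8, 98.9]
orientation: [-0.434, 0.556, 0.435, 0.559]
wrist_force: [1.2, 9.0, -1.8]
opening: -0.3
```

Request:
apply_moves --steps '[255, 0, 0, -0.3, 0, 0, 0, 255, 0, 0, -0.6, 0, 0, 0]'

```text
time_s: 47.92
ee_pos: [588.2, 146.5, 98.9]
orientation: [-0.434, 0.556, 0.435, 0.559]
wrist_force: [2.3, 9.9, -1.2]
opening: 0.1
```

Request:
apply_moves --steps '[255, 0, 0, -0.1, 0, 0, 0, 255, 0, 0, -0.1, 0, 0, 0, 255, 0, 0, 8, 0, 0, 0, 255, -20, 0, 14, 0, 0, 0, 255, -80, 0, 14, 0, 0, 0, 255, -125, 0, -20, 0, 0, 0, 255, -125, 0, -40, 0, 0, 0, 255, -125, 0, -40, 0, 0, 0, 255, -125, 0, -40, 0, 0, 0]'

```text
time_s: 49.05
ee_pos: [577.0, 104.7, 222.5]
orientation: [-0.434, 0.559, 0.435, 0.557]
wrist_force: [0.8, 0.7, -0.0]
opening: -0.1
```

Run:
```python
from h import *
rel()
np.save("k3.npy",eyes.get_calibration("wrist"),allow_pickle=True);cv2.imwrite("pics/k3.png",eyes.get_image("wrist"))
im=eyes.get_image("side");cv2.imwrite("pics/side3.png",im);cv2.imwrite("pics/s15.png",cv2.resize(im[190:310,280:370],None,fx=6,fy=5,interpolation=cv2.INTER_CUBIC))
im=cv2.imread("pics/k3.png");cv2.imwrite("pics/k3c.png",cv2.resize(im[80:290,240:390],None,fx=2.8,fy=2.8,interpolation=cv2.INTER_CUBIC))
```

```text
t 49.05 ry 36.0 rx -1.3 z 222.5 F_ry 0.84 F [ 0.8  0.7 -0. ] open -0.1
```

View pics/k3c.png

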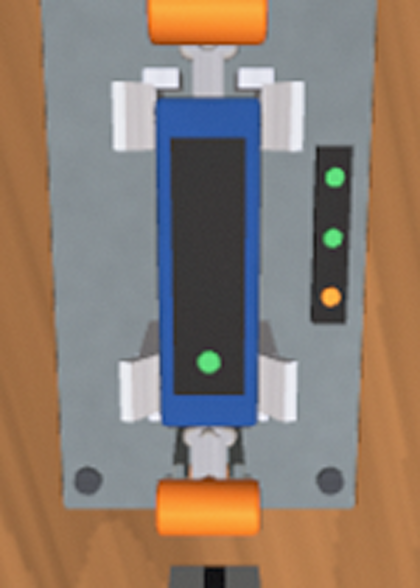

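View pics/s15.png

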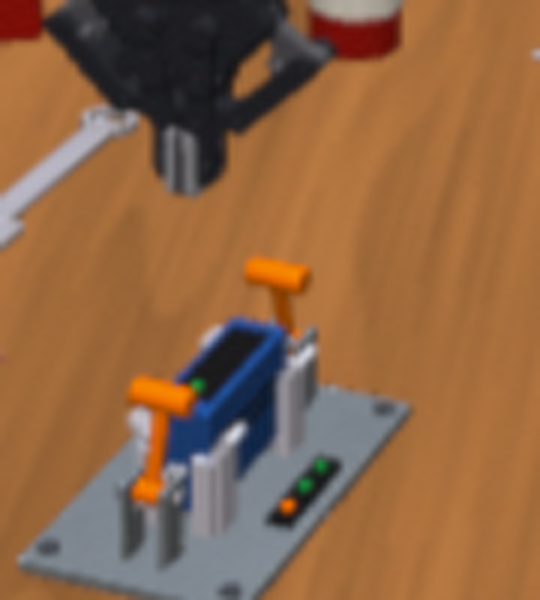

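Request:
apply_moves --steps '[255, 0, 45, 0, 0, 0, 0, 255, 0, 90, 0, 0, 0, 0, 255, 0, 90, 0, 0, 0, 0, 255, 0, 90, 0, 0, 0, 0, 255, 0, 90, 0, 0, 0, 0]'

```text
time_s: 49.78
ee_pos: [491.0, 127.0, 223.4]
orientation: [-0.434, 0.558, 0.434, 0.558]
wrist_force: [0.4, 0.2, -0.1]
opening: -0.1
```

Run:
```python
from h import *
np.save("k4.npy",eyes.get_calibration("wrist"),allow_pickle=True);cv2.imwrite("pics/k4.png",eyes.get_image("wrist"))
rel()
def quad(i):
    im=cv2.imread(f"pics/k{i}.png");hsv=cv2.cvtColor(im,cv2.COLOR_BGR2HSV)
    m=cv2.inRange(hsv,(105,120,120),(122,255,255));m[290:]=0
    k=max(cv2.findContours(m,cv2.RETR_EXTERNAL,cv2.CHAIN_APPROX_NONE)[0],key=cv2.contourArea)
    f=np.zeros_like(m);cv2.drawContours(f,[k],-1,255,-1)
    p=cv2.inRange(hsv,(0,0,0),(180,110,90))&cv2.erode(f,np.ones((3,3)))
    kp=max(cv2.findContours(p,cv2.RETR_EXTERNAL,cv2.CHAIN_APPROX_NONE)[0],key=cv2.contourArea)
    P=cv2.approxPolyDP(cv2.convexHull(kp),5,True).reshape(-1,2).astype(float)
    P=P[np.argsort(P[:,1])];P=np.vstack([P[:2][np.argsort(P[:2,0])],P[2:][np.argsort(P[2:,0])]])
    g=cv2.inRange(hsv,(55,80,120),(80,255,255))&f; mm=cv2.moments(g,True)
    return P,np.array([mm["m10"]/mm["m00"],mm["m01"]/mm["m00"]])
c3=np.load("k3.npy",allow_pickle=True).item();c4=np.load("k4.npy",allow_pickle=True).item()
A,a=quad(3);B,b=quad(4);print(A.tolist(),B.tolist())
for x,y in list(zip(A,B))+[(a,b)]:
    p,e=tri([(c3,x),(c4,y)]);print(p.round(1),round(e[0],2))
```

```text
t 49.83 ry 36.3 rx -90.2 z 223.4 F_ry 0.0 F [-0.5  0.1 -0.4] open 0.2
[[301.0, 129.0], [326.0, 129.0], [302.0, 220.0], [326.0, 220.0]] [[181.0, 129.0], [206.0, 129.0], [190.0, 219.0], [214.0, 219.0]]
[570.5  35.5  88.1] 0.33
[552.7  40.   87.9] 0.33
[587.3 102.1  89. ] 0.04
[569.  106.8  88.9] 0.04
[575.7  95.4  90.3] 0.06
```

View pics/k4.png

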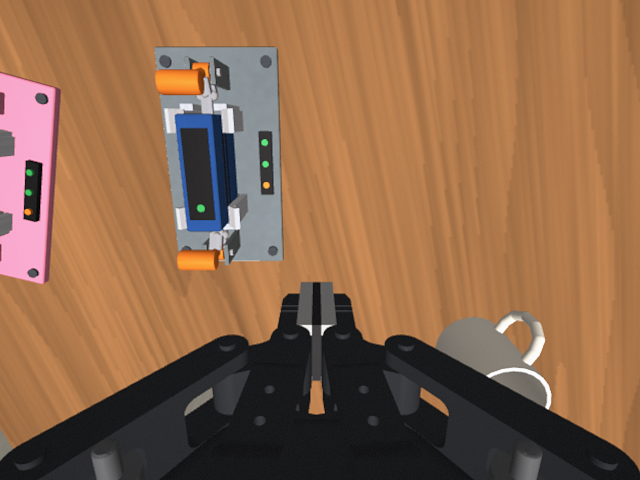

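The top measures 88 to 89 mm at both ends, so the underside is at about 18 to 19 mm. That is at the bottom of the possible seat range, so the module is level and home. I'm handing in.

Run:
```python
from bench import ticket
print(ticket.sign_off())
```

```text
the job is handed in; nothing more can be done
None
```

I set the blue module on the open lever jaws and let go. I swung the +y lever to about 0.6, the -y lever to its felt stop (10 N), then the +y lever home (11 N). I pressed each once more to about 10 N, backed away and handed in at about 50 s.

**Last checks:**
- **Height:** two wrist views put the module's top at 88–89 mm at both ends. That is an underside of about 18–19 mm, at the low end of the seat range. The seat itself was hidden, so the module being home is inferred from this height and the felt stops.
- **Level and position:** it is level within about 0.015 rad and within about 1–2 mm of the bay's middle.
- **Levers:** both stopped almost symmetrically, at roughly -0.15 rad.
- **Other things on the bench:** I touched none of them, and nothing was in contact with the arm at hand-in.

**Off-nominal:**
- **Lean after letting go:** the module leaned sideways about 0.07 rad between the guides, under the 0.1 limit. It straightened as the levers pulled it down.
- **Extra push on the -y lever:** at its start the push briefly read about 11 N because the fingertip sat too high on the crossbar. I lowered the tip, and it then moved at about 7 N.
- **Lever moved back:** the -y lever shifted outward slightly while the +y lever levelled the module, so I pressed both again.

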